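# Inoculate, in falling strength, a short row of agar dishes

## Task

Lift the inoculating loop off its rest by its ball end and let it swing in your grip until it hangs straight down; disinfect it by dipping its tip into the white alcohol pot, at least half-way down inside, dip it as deep into the amber culture vial, then touch the tip near the middle of the agar in each open dish that is there, in the order red, yellow, blue, black (each gets less than the one before). Then dip the tip as deep into the alcohol pot again, leave the loop standing tip-down in the blue tool jar, and put a green lid squarely on every dish. Do not knock over the pots or disturb the slide box, dropper bottle or wash bottle.

Things in the scene. Friction and masses are not known exactly. Their poses are not given: they have to be found in the camera images.
- loop: Inoculating loop, rigid straight tool of 70 g: brass ball end 16 mm across, handle 9 mm thick (12 to 92 mm along), thin stem, 8 mm wire loop. Origin at the ball's centre; +x runs to the tip, 150 mm away. Centre of mass 45 mm from the ball. Starts level on its rest, axis 35 mm up. Pinched by the ball it keeps its angle in a firm grip and swings when the grip is slackened by tenths of a millimetre
- loop_tip (a point): The very end of the loop's tip, 150 mm from the ball centre; axes as loop
- rest: Fixed white rest, base 75 x 50 mm, with two notched uprights 40 mm high that carry the handle (notch bottoms 30 mm up, notches 12 mm wide). Origin: centre of its underside. Its x axis runs along the tool as it starts: the ball is about 61 mm from the origin on the -x side, clear of the uprights by 30 mm
- alcohol_rim (a point): Centre of the mouth of the alcohol pot: loose white ceramic pot with a red band, 52 mm across (55 at the rim), 50 mm high, inner diameter 45 mm, inner floor 45 mm below this point. Empty to the eye; z up
- culture_rim (a point): Centre of the mouth of the culture vial: loose amber glass vial with a black collar and a paper label, 42 mm across (45 at the collar), 55 mm high, inner diameter 35 mm, inner floor 50 mm below this point; z up
- jar_rim (a point): Centre of the mouth of the tool jar: loose blue plastic jar, 64 mm across (67 at the rim), 95 mm high, inner diameter 57 mm, inner floor 90 mm below this point; z up
- agar_red (a point): Centre of the flat agar surface (45 mm across, 6 mm above the dish's underside) in the open petri dish of red plastic: 48 mm outer diameter, 14 mm high, wall 2 mm, so the rim stands 8 mm above the agar; loose, 30 g; z up. The agar is solid and clear: the dish colour shows through. Three or all four of the dishes are there; an absent one reads None
- agar_yellow (a point): Centre of the flat agar surface (45 mm across, 6 mm above the dish's underside) in the open petri dish of yellow plastic: 48 mm outer diameter, 14 mm high, wall 2 mm, so the rim stands 8 mm above the agar; loose, 30 g; z up. The agar is solid and clear: the dish colour shows through
- agar_blue (a point): Centre of the flat agar surface (45 mm across, 6 mm above the dish's underside) in the open petri dish of blue plastic: 48 mm outer diameter, 14 mm high, wall 2 mm, so the rim stands 8 mm above the agar; loose, 30 g; z up. The agar is solid and clear: the dish colour shows through
- agar_black (a point): Centre of the flat agar surface (45 mm across, 6 mm above the dish's underside) in the open petri dish of black plastic: 48 mm outer diameter, 14 mm high, wall 2 mm, so the rim stands 8 mm above the agar; loose, 30 g; z up. The agar is solid and clear: the dish colour shows through
- lid0_mid (a point): Centre, half-way up, of a green translucent lid, lying open side down: 57 mm outer diameter, 10 mm high, top 2 mm thick, inner diameter 54 mm, loose, 14 g; z up. Any lid fits any dish with about 2 mm play; seated, this point is 5 mm above the agar point. Always four lids; a spare one may stay where it is
- lid1_mid (a point): Centre, half-way up, of another green translucent lid, lying open side down: 57 mm outer diameter, 10 mm high, top 2 mm thick, inner diameter 54 mm, loose, 14 g; z up. Any lid fits any dish with about 2 mm play; seated, this point is 5 mm above the agar point
- lid2_mid (a point): Centre, half-way up, of another green translucent lid, lying open side down: 57 mm outer diameter, 10 mm high, top 2 mm thick, inner diameter 54 mm, loose, 14 g; z up. Any lid fits any dish with about 2 mm play; seated, this point is 5 mm above the agar point
- lid3_mid (a point): Centre, half-way up, of another green translucent lid, lying open side down: 57 mm outer diameter, 10 mm high, top 2 mm thick, inner diameter 54 mm, loose, 14 g; z up. Any lid fits any dish with about 2 mm play; seated, this point is 5 mm above the agar point
- slidebox: Blue slide box, 87 x 172 x 35 mm, bystander; origin at the centre of its underside
- dropper: Amber dropper bottle with a black bulb, 32 mm across, 96 mm high, bystander; origin at the centre of its underside
- washbottle: White wash bottle with red cap and bent spout, 70 mm across, 190 mm high, bystander; origin at the centre of its underside
Mind the look-alikes: they are no part of the job. What is shaped like the part that bears lid2_mid but purple is not meant. What is shaped like the rest but purple or turquoise is not meant.

How it is judged:
By the outcome, as a careful person would: the job done as asked, in the order asked, and still so for the second after the job is handed in, with the robot touching nothing.
Of dish_red, dish_yellow, dish_blue, dish_black only 3 to 4 are there at a start; the rules pass over those that are not, and their reading is None.
At some moment in a run one of dish_red, dish_yellow, dish_blue, dish_black, lid0, lid1, lid2, lid3 may be knocked a few centimetres aside while the robot is not near it.
It also fails if it takes over 210 s, if anything falls off the work surface, if the arm or the gripper's body presses on something with over 40 N, if the wrist force passes 120 N, or if a joint passes its speed limit or range.

## Robot

A 6-joint arm with a two-finger parallel gripper is mounted at the origin on the work surface. World frame = base frame: x ahead of the robot, y to its left, z up, the work surface at z = 0. Lengths are in m, angles in rad, forces in N, time in s.
With the tool pointing down it reaches from about 0.275 to 0.725 m from the base axis. Payload 15.9 kg.
Tool frame: the origin (TCP) lies midway between the tips of the shut fingers; the grasp point (between the pads) lies 19 mm behind it; z points along the fingers, y is the line along which they close (so a half turn about z gives the same grasp; the last joint's range is limited). The gripper opens to 85 mm and grips with 20 to 120 N. Pads are 22 mm wide; open, the fingers measure 114 mm over their backs; the gripper's body (76 mm by 85 mm) begins 54 mm behind the grasp point. The pads swing forward as they close: fully open they stand 13 mm farther back than shut.
Start: joints at [1.297, 0.213, -0.034, 1.323, 0, 1.571], TCP at [0.135, 0.481, 0.231] pointing down, gripper open.
Joint ranges: [-2.98, 2.98], [-0.74, 1.72], [-1.14, 1.35], [-2.1, 2.04], [-1.57, 1.44], [-3.14, 3.14]. Speed limits (rad/s): [1.89, 1.89, 2.39, 2.57, 3.14, 3.14].

## Interface

Orientations are given as a unit quaternion [x, y, z, w].
In Python, from cell import env gives the robot as it stands.
- The arm moves only by the tool send_rows, never from a script. Its argument "series" is a list of rows, each a list of 5 numbers: the finger opening in m, from 0 to 0.0854, then the shift along the tool's x, y, z in m, then the turn about the tool's z in degrees. A call has 1 to 12 rows; each row is the pose to reach, as a shift and turn from the pose commanded when the call began, along the tool's axes at that moment; what a row does not reach only later rows make up. A row lasts 1/10 s, in which the tool goes at most 50 mm and 8.59 degrees, less where a joint would pass 70% of its speed; a pose out of reach is approached as far as the arm can. A call with a gripper value outside its range is refused whole. The fingers move at their own pace and stop on an object; the grip force is fixed at half the most. Time passes only in rows, so rows that repeat a pose let the fingers close. It gives the time, the measured TCP pose, the force, the opening and the grip force at its end, in the units of the state.
- env.state(): the state, without advancing time (a new reading comes with each control period).
- env.grab_frame(name): name is "scene" or "top" or "wrist"; returns (picture, depth): 384x512x3 uint8, red, green, blue; 384x512 float32, m along the optical axis (not along the pixel's ray), 0 where there is no reading.
- env.get_calibration(name): a dict with "fovy" (degrees; the focal length in pixels is half the picture's height over the tangent of half this angle, whatever the lens; pixels are square), "cx", "cy" (the principal point, pixels), "origin" and "attitude" of the camera in the world; the wrist camera has in their place "tool_from_camera" (4x4, takes a point from camera to tool coordinates, whose origin is the TCP and whose axes are the flange's). Camera axes: x right, y down, z forward; pixel columns grow to the right and rows downward; lengths in m; the calibration is good to about 2 mm. The wrist camera is an equidistant fisheye: a pixel r from the principal point sees the ray r / f radians off the axis. A picture is of the moment at which its call begins: read the wrist's pose just before it. get_calibration takes no time and is no camera call.
- env.sign_off(): hands the job in; it is judged then, once.
Trained networks look in the newest picture that a camera, given by its name, has taken for a name from the list of things; names that differ only in an ending like _2 or _b are one class to them, and where a whole thing is asked for, a point or a joint stands for the part that bears it (a point fixed in the world has none). Each returns a list of dicts, best first, with "p" (0 to 1); they miss things now and then, are a little off and sometimes report something else, mostly with a low value. They report only what shows in the picture. A call takes as long as a camera call. They do not tell look-alikes from the thing itself.
- env.cut_out(query, camera): "region" (384x512 bool, what is visible of it) and "xy" ([column, row] in pixels, amid what is visible of it).
The state is a dict: "t": time; "q": joint angles; "dq": joint speeds; "effort": joint torques, N m; "eef_pos": TCP position; "tcp_rot": TCP orientation; "force": force on the tool from outside, world axes, zero at the start; "torque": the same for the moment, N m; "opening": finger opening in m; "gripper_force": force on a finger pad.
Only numpy, scipy, OpenCV 4.12 (cv2) and the standard library are available. Lean on these libraries where they do the work, as an engineer would, in place of code of your own. Each camera call takes 0.05 s, during which the arm holds its last target. There are 200 camera calls.

## Working session

There is one attempt and no reset: what is moved stays moved. The work goes in short steps, Python scripts to look and compute and a tool call to move; the robot and the scene stay as the last step left them, time stands still between calls to the robot, and variables do not carry over. Pictures are saved under pics/ and viewed, at most 14 in all, crops included, and the job is handed in when it is done.

Besides the shell and the picture viewer there is one more tool, called after ">>>" by a JSON object that holds its "name" and its "arguments". send_rows: Moves the arm, as the interface text tells. Its arguments: {"type":"object","properties":{"series":{"type":"array"}},"required":["series"]}

```bash
mkdir -p pics; ls; cat > h.py <<'E'
import numpy as np, cv2
from scipy.spatial.transform import Rotation as R
from cell import env
def grab(n):
    s=env.state(); p,d=env.grab_frame(n); return s,p,d
def cal(n): return env.get_calibration(n)
def att(c):
    a=np.array(c['attitude'],float)
    return a if a.shape==(3,3) else R.from_quat(a).as_matrix()
def world(n,d,s=None):
    """HxWx3 world points from depth"""
    c=cal(n); f=192/np.tan(np.radians(c['fovy'])/2)
    v,u=np.mgrid[:384,:512].astype(float); x=u-c['cx']; y=v-c['cy']
    if n=='wrist':
        r=np.hypot(x,y)+1e-9; t=r/f; k=np.tan(t)/r
        P=np.stack([x*k*d,y*k*d,d],-1)
        T=np.array(c['tool_from_camera']); P=P@T[:3,:3].T+T[:3,3]
        return P@R.from_quat(s['tcp_rot']).as_matrix().T+np.array(s['eef_pos'])
    P=np.stack([x/f*d,y/f*d,d],-1)
    return P@att(c).T+np.array(c['origin'])
def save(n,p,crop=None,k=1):
    if crop: a,b,c_,d_=crop; p=p[b:d_,a:c_]
    cv2.imwrite('pics/'+n,cv2.resize(p[...,::-1],None,fx=k,fy=k,interpolation=cv2.INTER_CUBIC))
E
python3 - <<'E'
from h import *
for n in('scene','top','wrist'):
    s,p,d=grab(n); save(n+'0.png',p,k=1.5); c=cal(n); print(n,{k:np.round(v,3).tolist() for k,v in c.items()}); np.savez('/tmp/'+n,p=p,d=d)
print(s)
E
```

```text
pics
scene {'fovy': 47.724, 'cx': 255.92, 'cy': 189.741, 'origin': [1.198, -0.296, 1.146], 'attitude': [0.817, 0.494, -0.147, -0.259]}
top {'fovy': 56.618, 'cx': 252.402, 'cy': 196.147, 'origin': [0.352, 0.077, 1.372], 'attitude': [0.705, -0.704, 0.065, -0.052]}
wrist {'fovy': 65.706, 'cx': 251.198, 'cy': 195.954, 'tool_from_camera': [[-0.0, -0.964, -0.266, 0.068], [1.0, -0.001, 0.001, 0.001], [-0.001, -0.266, 0.964, -0.142], [0.0, 0.0, 0.0, 1.0]]}
{'t': 0.1, 'q': array([ 1.29704324e+00,  2.13328381e-01, -3.49555419e-02,  1.32348831e+00,
       -2.50489144e-06,  1.57081990e+00]), 'dq': array([ 0.00165754, -0.00139976,  0.0033489 , -0.00224204, -0.00088857,
        0.00067817]), 'effort': array([ 3.06251835e-06, -6.87253618e+01,  4.87800872e+01,  1.21598330e-02,
        2.35315110e-05,  3.37050473e-06]), 'eef_pos': array([0.13509695, 0.48110658, 0.23087113]), 'tcp_rot': array([ 1.36461201e-01,  9.90645296e-01, -4.83563000e-04, -6.53348277e-05]), 'force': array([ 0.18803966,  1.12819155, -0.19789011]), 'torque': array([ 0.03726257, -0.02221183, -0.0087239 ]), 'gripper_force': 0.0, 'opening': 0.08522526935672631}
```

View pics/top0.png

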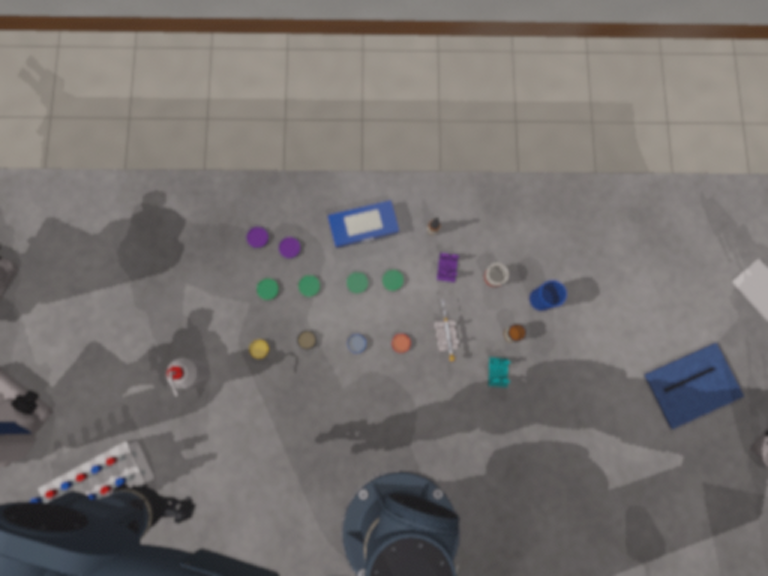

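View pics/scene0.png

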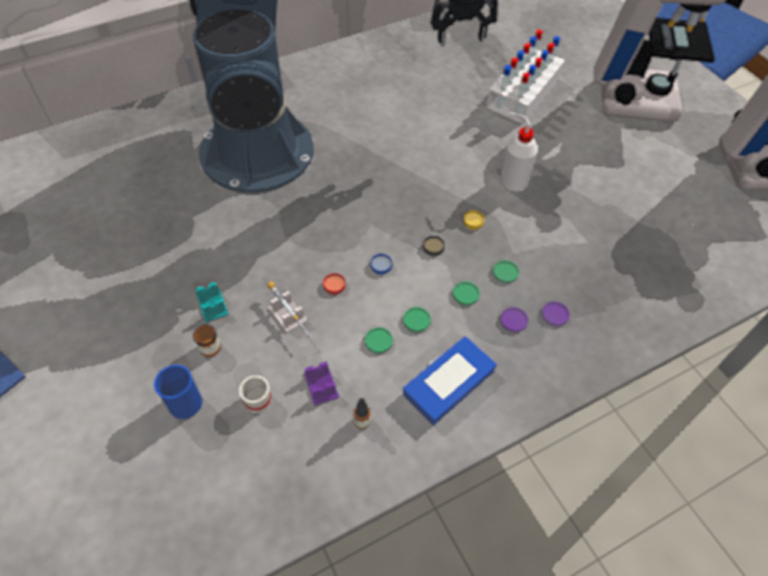

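```bash
python3 - <<'E'
from h import *
for n in('top','scene'):
    s,p,d=grab(n); W=world(n,d)
    for q in ['loop','rest','alcohol_rim','culture_rim','jar_rim','agar_red','agar_yellow','agar_blue','agar_black','lid0_mid','slidebox','dropper','washbottle']:
        for r in env.cut_out(q,n):
            m=r['region']&(d>0)
            if m.sum()==0: continue
            w=W[m]; z=np.percentile(w[:,2],95); t=w[w[:,2]>z-.006]
            c,rad=cv2.minEnclosingCircle((t[:,:2]*1000).astype(np.float32))
            print(n,q,round(r['p'],2),np.round(r['xy']),m.sum(),'med',np.round(np.median(w,0),3),'ztop',round(z,3),'circ',np.round(c),round(rad),p[m].mean(0).astype(int))
E
```

```text
top loop 0.5 [298. 220.] 28 med [ 0.477 -0.12   0.037] ztop 0.041 circ [ 455. -124.] 41 [160 155 153]
top rest 0.59 [330. 249.] 265 med [ 0.382 -0.251  0.006] ztop 0.04 circ [ 383. -250.] 32 [ 34 111 110]
top rest 0.52 [293. 221.] 188 med [ 0.473 -0.116  0.007] ztop 0.04 circ [ 476. -119.] 32 [153 145 145]
top rest 0.48 [296. 177.] 237 med [ 0.653 -0.127  0.006] ztop 0.038 circ [ 655. -127.] 33 [ 95  59 115]
top alcohol_rim 0.72 [330. 185.] 183 med [ 0.63  -0.253  0.02 ] ztop 0.05 circ [ 628. -248.] 28 [130 122 117]
top culture_rim 0.69 [343. 222.] 157 med [ 0.478 -0.295  0.024] ztop 0.056 circ [ 478. -290.] 23 [110  83  63]
top culture_rim 0.69 [332. 184.] 185 med [ 0.629 -0.252  0.017] ztop 0.05 circ [ 627. -247.] 27 [130 122 117]
top culture_rim 0.36 [177. 194.] 146 med [0.595 0.338 0.009] ztop 0.014 circ [594. 336.] 26 [ 62 128  93]
top jar_rim 0.56 [366. 195.] 355 med [ 0.574 -0.38   0.049] ztop 0.094 circ [ 570. -371.] 34 [ 42  60 104]
top agar_red 0.61 [126. 250.] 484 med [0.374 0.494 0.12 ] ztop 0.182 circ [356. 504.] 22 [118 100 100]
top agar_red 0.5 [266. 229.] 109 med [ 0.
[... 2326 characters left out ...]
 med [ 0.456 -0.007  0.006] ztop 0.012 circ [458.  -7.] 24 [200 108  84]
scene slidebox 0.87 [301. 253.] 1829 med [0.773 0.082 0.034] ztop 0.038 circ [770.  91.] 93 [110 135 189]
scene slidebox 0.52 [242. 278.] 199 med [ 0.765 -0.096  0.045] ztop 0.093 circ [760. -94.] 6 [99 88 80]
scene slidebox 0.23 [313. 145.] 144 med [0.44  0.355 0.006] ztop 0.013 circ [441. 354.] 26 [176 148  71]
scene dropper 0.63 [288. 160.] 167 med [0.465 0.236 0.006] ztop 0.014 circ [465. 234.] 26 [110 101  85]
scene dropper 0.6 [240. 278.] 165 med [ 0.766 -0.097  0.046] ztop 0.092 circ [761. -94.] 6 [93 82 74]
scene washbottle 0.93 [347. 107.] 816 med [0.394 0.494 0.092] ztop 0.161 circ [364. 504.] 32 [146 129 128]
```

Top view (1.5× pixels): the loop lies on the white rest at (447,335), with the ball at about (452,357). The dishes are red (401,343), blue (357,343), black (306,340) and yellow (260,349). The green lids are at (267,289), (309,286), (357,282) and (393,280).

Look-alikes:
- **Rest:** white at (447,335) is the one I want. Purple at (448,267) and turquoise at (498,372) are not.
- **Lids:** green is right. The purple ones at (258,237) and (290,247) are not.

I'll check this choice close up with the wrist camera.

```bash
cat >> h.py <<'E'
def yaw(s): # world angle of tool y
    y=R.from_quat(s['tcp_rot']).as_matrix()[:,1]; return np.degrees(np.arctan2(y[1],y[0]))
def go(x,y,z,w=None,s=None):
    s=s or env.state(); M=R.from_quat(s['tcp_rot']).as_matrix()
    dw=0 if w is None else -((w-yaw(s)+180)%360-180)
    sh=M.T@(np.array([x,y,z])-s['eef_pos'])
    print('go',np.round([x,y,z],4),'shift',np.round(sh,4),'turn',round(dw,2),'| pos',np.round(s['eef_pos'],4),'yaw',round(yaw(s),2),'t',round(s['t'],1))
E
python3 - <<'E'
from h import *
go(.42,-.115,.25,99)
E
```

```text
go [ 0.42  -0.115  0.25 ] shift [-0.4354 -0.4972 -0.0187] turn -24.69 | pos [0.1352 0.4814 0.2313] yaw 74.31 t 1.6
```

>>> {"name": "send_rows", "arguments": {"series": [[0.06,-0.2,-0.23,-0.018,-12],[0.06,-0.435,-0.497,-0.018,-24.7],[0.06,-0.435,-0.497,-0.018,-24.7],[0.06,-0.435,-0.497,-0.018,-24.7],[0.06,-0.435,-0.497,-0.018,-24.7],[0.06,-0.435,-0.497,-0.018,-24.7],[0.06,-0.435,-0.497,-0.018,-24.7],[0.06,-0.435,-0.497,-0.018,-24.7],[0.06,-0.435,-0.497,-0.018,-24.7],[0.06,-0.435,-0.497,-0.018,-24.7],[0.06,-0.435,-0.497,-0.018,-24.7],[0.06,-0.435,-0.497,-0.018,-24.7]]}}

```text
t: 2.75
eef_pos: [0.3818, -0.0353, 0.2475]
tcp_rot: [-0.079, 0.997, -0.0, 0.001]
force: [1.2, 1.1, 0.1]
opening: 0.0598
gripper_force: 0.0
```

```bash
python3 - <<'E'
from h import *
go(.42,-.115,.25,99)
E
```

```text
go [ 0.42  -0.115  0.25 ] shift [-0.0252 -0.0847 -0.0025] turn 0.01 | pos [ 0.3818 -0.0353  0.2475] yaw 99.01 t 2.8
```

>>> {"name": "send_rows", "arguments": {"series": [[0.06,-0.025,-0.085,-0.002,0],[0.06,-0.025,-0.085,-0.002,0],[0.06,-0.025,-0.085,-0.002,0],[0.06,-0.025,-0.085,-0.002,0],[0.06,-0.025,-0.085,-0.002,0]]}}

```text
t: 3.25
eef_pos: [0.4191, -0.1126, 0.2492]
tcp_rot: [-0.079, 0.997, 0.0, -0.0]
force: [0.2, 1.2, 0.0]
opening: 0.06
gripper_force: 0.0
```

```bash
python3 - <<'E'
from h import *
s,p,d=grab('wrist'); W=world('wrist',d,s); save('w1.png',p,k=1.5)
np.savez('/tmp/w1',W=W,p=p)
hsv=cv2.cvtColor(p,cv2.COLOR_RGB2HSV)
m=(hsv[...,0]>14)&(hsv[...,0]<32)&(hsv[...,1]>110)&(W[...,2]>.015)&(W[...,2]<.06)
n,l,st,c=cv2.connectedComponentsWithStats(m.astype(np.uint8))
for i in range(1,n):
    if st[i,4]>30: w=W[l==i]; print(st[i],c[i].round(),np.median(w,0).round(4),w.min(0).round(4),w.max(0).round(4))
go(.42,-.115,.25,99,s)
E
```

```text
[232 162  13  16 140] [238. 169.] [ 0.4167 -0.128   0.0392] [ 0.4097 -0.1358  0.0338] [ 0.4283 -0.1208  0.0429]
[ 95 186  27  30 306] [106. 202.] [ 0.4899 -0.3028  0.0382] [ 0.4602 -0.3085  0.0154] [ 0.5    -0.2686  0.0555]
[235 239   6   7  36] [237. 242.] [ 0.5133 -0.115   0.0365] [ 0.5087 -0.1184  0.0346] [ 0.5178 -0.1109  0.0385]
go [ 0.42  -0.115  0.25 ] shift [-0.0006 -0.0025 -0.0008] turn 0.04 | pos [ 0.4191 -0.1126  0.2492] yaw 99.04 t 3.2
```

View pics/w1.png

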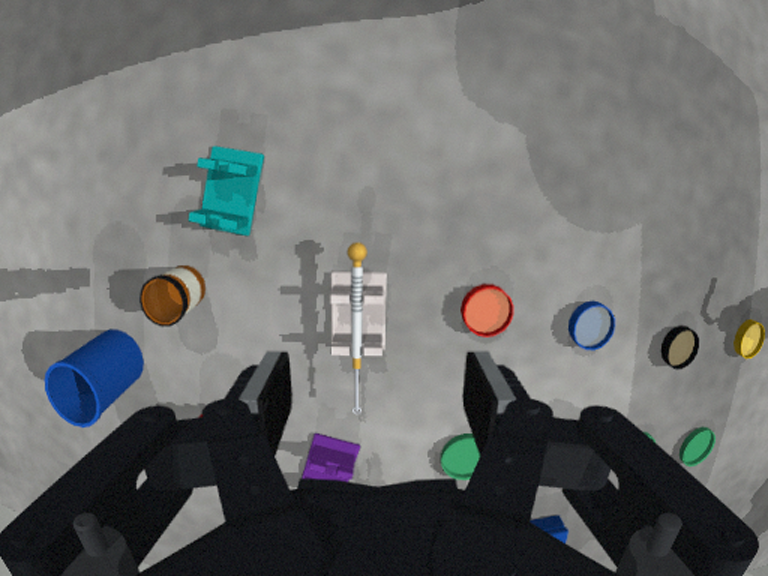

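The wrist view confirms it: the loop is on the white rest, ball at (358,252) and tip at (357,411). The turquoise rest at (233,190) and the purple one at (332,458) are empty.

```bash
python3 - <<'E'
from h import *
go(.419,-.1283,.0155,98)
E
```

```text
go [ 0.419  -0.1283  0.0155] shift [ 0.0026 -0.0158  0.2337] turn 1.08 | pos [ 0.4191 -0.1124  0.2492] yaw 99.08 t 3.3
```

>>> {"name": "send_rows", "arguments": {"series": [[0.045,0.0026,-0.0158,0.04,1.0],[0.045,0.0026,-0.0158,0.08,1.0],[0.045,0.0026,-0.0158,0.12,1.0],[0.045,0.0026,-0.0158,0.15,1.0],[0.045,0.0026,-0.0158,0.15,1.0],[0.045,0.0026,-0.0158,0.15,1.0],[0.045,0.0026,-0.0158,0.15,1.0]]}}

```text
t: 4.0
eef_pos: [0.4204, -0.1292, 0.101]
tcp_rot: [-0.07, 0.998, -0.0, 0.001]
force: [0.4, -0.6, 0.3]
opening: 0.0447
gripper_force: 0.0
```

```bash
python3 - <<'E'
from h import *
s,p,d=grab('wrist'); W=world('wrist',d,s); save('w2.png',p,k=1.5)
hsv=cv2.cvtColor(p,cv2.COLOR_RGB2HSV)
m=(hsv[...,0]>14)&(hsv[...,0]<32)&(hsv[...,1]>110)&(W[...,2]>.015)&(W[...,2]<.06)
n,l,st,c=cv2.connectedComponentsWithStats(m.astype(np.uint8))
for i in range(1,n):
    if st[i,4]>30:
        w=W[l==i]; q=w[w[:,2]>.03]
        A=np.c_[2*q,np.ones(len(q))]; sol=np.linalg.lstsq(A,(q**2).sum(1),rcond=None)[0]
        print(st[i],c[i].round(),w.min(0).round(4),w.max(0).round(4),'sphere',sol[:3].round(4))
go(.419,-.1283,.0155,98,s)
E
```

```text
[241 194  22  27 397] [251. 206.] [ 0.4087 -0.1363  0.0344] [ 0.4289 -0.1211  0.0425] sphere [ 0.4177 -0.1284  0.0329]
[ 36 233  37  43 679] [ 54. 252.] [ 0.4591 -0.3097  0.0153] [ 0.4993 -0.2686  0.0555] sphere [ 0.4785 -0.2879  0.0435]
[ 68 235  13  15  51] [ 74. 241.] [ 0.4622 -0.2768  0.0372] [ 0.4748 -0.2681  0.0483] sphere [ 0.4698 -0.2743  0.0429]
[ 78 247   5  12  32] [ 80. 252.] [ 0.4748 -0.2694  0.0372] [ 0.4848 -0.2664  0.0476] sphere [ 0.4797 -0.2676  0.0415]
[248 309   8   9  64] [251. 313.] [ 0.5082 -0.1184  0.0333] [ 0.5183 -0.1114  0.0384] sphere [ 0.5129 -0.1148  0.0353]
go [ 0.419  -0.1283  0.0155] shift [0.0015 0.0012 0.0855] turn 0.05 | pos [ 0.4204 -0.1292  0.101 ] yaw 98.05 t 4.0
```

>>> {"name": "send_rows", "arguments": {"series": [[0.045,0.0015,0.001,0.045,0],[0.045,0.0015,0.001,0.0855,0],[0.045,0.0015,0.001,0.0855,0],[0.045,0.0015,0.001,0.0855,0],[0.0,0.0015,0.001,0.0855,0],[0.0,0.0015,0.001,0.0855,0],[0.0,0.0015,0.001,0.0855,0],[0.0,0.0015,0.001,0.0855,0],[0.0,0.0015,0.001,0.0855,0],[0.0,0.0015,0.001,0.0855,0]]}}

```text
t: 5.05
eef_pos: [0.4179, -0.1285, 0.0138]
tcp_rot: [-0.07, 0.998, -0.0, 0.0]
force: [1.3, 0.2, 2.0]
opening: 0.012
gripper_force: 58.4
```

```bash
python3 - <<'E'
from h import *
s=env.state(); print(s['opening'],s['gripper_force'],s['force'])
go(.419,-.1283,.0155,98,s)
E
```

```text
0.011971478625168792 58.40066134929657 [1.34680107 0.24699754 1.98250044]
go [ 0.419  -0.1283  0.0155] shift [-0.0011  0.0001 -0.0017] turn 0.01 | pos [ 0.4179 -0.1285  0.0138] yaw 98.01 t 5.0
```

>>> {"name": "send_rows", "arguments": {"series": [[0.0,0,0,-0.01,0],[0.0,0,0,-0.025,0],[0.0,0,0,-0.045,0],[0.0,0,0,-0.07,0],[0.0,0,0,-0.1,0],[0.0,0,0,-0.13,0],[0.0,0,0,-0.16,0],[0.0,0,0,-0.19,0],[0.0,0,0,-0.22,0],[0.0,0,0,-0.22,0]]}}

```text
t: 6.05
eef_pos: [0.4187, -0.1288, 0.2375]
tcp_rot: [-0.07, 0.998, -0.001, 0.002]
force: [0.1, -0.1, -2.3]
opening: 0.0124
gripper_force: 58.4
```

```bash
python3 - <<'E'
from h import *
s,p,d=grab('wrist'); save('w3.png',p,k=1.5)
print(s['opening'],s['gripper_force'],s['force'],s['eef_pos'])
E
```

```text
0.012404422703731575 58.42276453971863 [ 0.07510615 -0.13403564 -2.31668195] [ 0.4187239  -0.12881669  0.237459  ]
```

View pics/w3.png

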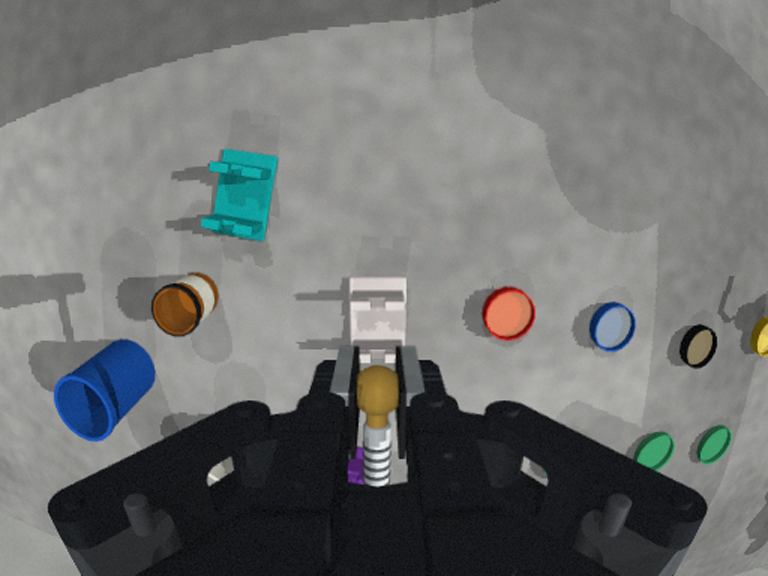

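Ball at (378,390) held between the pads, handle still level. Next I'll slacken in small steps.

>>> {"name": "send_rows", "arguments": {"series": [[0.0126,0,0,0,0],[0.0126,0,0,0,0],[0.0126,0,0,0,0],[0.0126,0,0,0,0]]}}

```text
t: 6.5
eef_pos: [0.4173, -0.1284, 0.2331]
tcp_rot: [-0.07, 0.998, 0.0, -0.0]
force: [-0.0, -0.1, -1.2]
opening: 0.0129
gripper_force: 46.8
```

>>> {"name": "send_rows", "arguments": {"series": [[0.0129,0,0,0,0],[0.0129,0,0,0,0],[0.0129,0,0,0,0],[0.0129,0,0,0,0]]}}

```text
t: 6.9
eef_pos: [0.4176, -0.1285, 0.2336]
tcp_rot: [-0.07, 0.998, -0.0, -0.0]
force: [0.9, 0.5, -1.0]
opening: 0.0131
gripper_force: 40.3
```

```bash
cat >> h.py <<'E'
def looptip(s,p,d):
    """brass/loop pixels near tool: print"""
    W=world('wrist',d,s); M=R.from_quat(s['tcp_rot']).as_matrix(); T=(W-s['eef_pos'])@M
    hsv=cv2.cvtColor(p,cv2.COLOR_RGB2HSV)
    m=(hsv[...,0]>14)&(hsv[...,0]<32)&(hsv[...,1]>110)&(np.hypot(T[...,0],T[...,1])<.16)&(W[...,2]>.02)
    n,l,st,c=cv2.connectedComponentsWithStats(m.astype(np.uint8))
    for i in range(1,n):
        if st[i,4]>15: print(st[i],c[i].round(),'tool',np.median(T[l==i],0).round(4))
E
python3 - <<'E'
from h import *
s,p,d=grab('wrist'); save('w4.png',p,k=1); looptip(s,p,d)
print(s['opening'],s['gripper_force'],s['force'],s['eef_pos'])
E
```

```text
[236 244  31  41 949] [251. 262.] tool [ 0.0048  0.0009 -0.0232]
0.013113442246502427 40.29199540615082 [ 0.94976249  0.51679065 -1.00875343] [ 0.41763686 -0.12847559  0.23360525]
```

>>> {"name": "send_rows", "arguments": {"series": [[0.0136,0,0,0,0],[0.0136,0,0,0,0],[0.0136,0,0,0,0],[0.0136,0,0,0,0],[0.0136,0,0,0,0]]}}

```text
t: 7.45
eef_pos: [0.4177, -0.1285, 0.2336]
tcp_rot: [-0.07, 0.998, -0.0, 0.0]
force: [0.8, 0.3, -1.0]
opening: 0.0136
gripper_force: 26.5
```

```bash
python3 - <<'E'
from h import *
s,p,d=grab('wrist'); save('w5.png',p,(150,180,360,384),2); looptip(s,p,d)
print(s['opening'],s['gripper_force'],s['force'],s['torque'],s['eef_pos'])
E
```

```text
[235 244  33  41 966] [251. 262.] tool [ 0.0047  0.0009 -0.0233]
0.013614190853084606 26.512423753738403 [ 0.77417249  0.2587843  -0.99988736] [ 0.00428194  0.03978356 -0.00674452] [ 0.41766019 -0.12848019  0.23363645]
```

>>> {"name": "send_rows", "arguments": {"series": [[0.014,0,0,0,0],[0.014,0,0,0,0],[0.014,0,0,0,0],[0.014,0,0,0,0],[0.014,0,0,0,0]]}}

```text
t: 8.0
eef_pos: [0.4177, -0.1285, 0.2336]
tcp_rot: [-0.07, 0.998, -0.0, 0.0]
force: [-0.6, -0.5, -1.9]
opening: 0.0143
gripper_force: 19.5
```

```bash
python3 - <<'E'
from h import *
s,p,d=grab('wrist'); save('w6.png',p,(150,180,360,384),2); looptip(s,p,d)
print(s['opening'],s['gripper_force'],s['force'],s['torque'],s['eef_pos'])
a=cv2.imread('pics/w5.png');b=cv2.imread('pics/w6.png');cv2.imwrite('pics/w56.png',cv2.resize(np.hstack([a,b]),None,fx=.9,fy=.9))
E
```

```text
[235 244  33  41 979] [251. 262.] tool [ 0.0047  0.0009 -0.0231]
0.014324358451554345 19.540942311286926 [-0.59349311 -0.50114674 -1.89827634] [-0.02415859  0.02170548 -0.02136272] [ 0.41765148 -0.12847476  0.23363133]
```

View pics/w56.png

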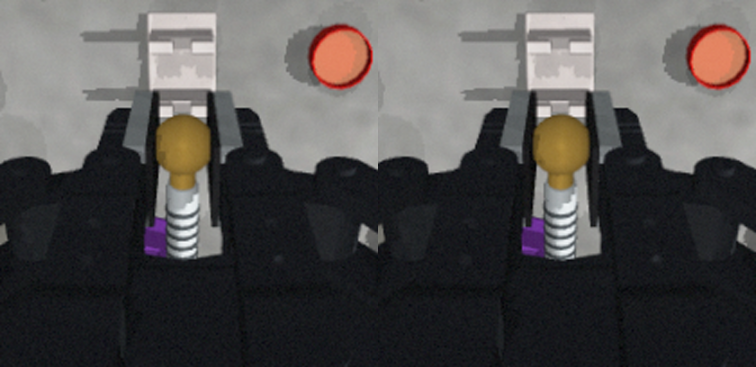

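The loop hasn't swung yet; it's still level with the ball at (560,145) in the right crop. I'll slacken further.

```bash
cat >> h.py <<'E'
def chk(nm=None):
    s,p,d=grab('wrist'); looptip(s,p,d)
    h=p[270:330,232:272].reshape(-1,3); print('white below',int(((h.min(1)>110)).sum()),'open',round(s['opening'],5),'gf',round(s['gripper_force'],1),'T',s['torque'].round(3),'F',s['force'].round(1))
    if nm: save(nm,p,(150,180,360,384),2)
    return s,p,d
E
python3 -c "
from h import *
chk()"
```

```text
[236 244  32  41 977] [251. 262.] tool [ 0.0047  0.0009 -0.0231]
white below 1043 open 0.01419 gf 19.5 T [-0.001  0.006  0.012] F [-0.6 -0.5 -1.1]
```

>>> {"name": "send_rows", "arguments": {"series": [[0.0144,0,0,0,0],[0.0144,0,0,0,0],[0.0144,0,0,0,0],[0.0144,0,0,0,0],[0.0144,0,0,0,0]]}}

```text
t: 8.6
eef_pos: [0.4177, -0.1285, 0.2336]
tcp_rot: [-0.07, 0.998, -0.0, 0.0]
force: [0.0, 0.1, -0.2]
opening: 0.0144
gripper_force: 13.4
```

```bash
python3 -c "
from h import *
chk()"
```

```text
[235 244  33  40 967] [251. 262.] tool [ 0.0048  0.0009 -0.0232]
white below 1084 open 0.01437 gf 13.4 T [-0.011  0.042 -0.039] F [ 0.   0.1 -0.2]
```

>>> {"name": "send_rows", "arguments": {"series": [[0.0147,0,0,0,0],[0.0147,0,0,0,0],[0.0147,0,0,0,0],[0.0147,0,0,0,0],[0.0147,0,0,0,0]]}}

```text
t: 9.15
eef_pos: [0.4177, -0.1285, 0.2336]
tcp_rot: [-0.07, 0.998, -0.0, 0.0]
force: [0.4, -0.1, -1.3]
opening: 0.0145
gripper_force: 9.3
```

```bash
python3 -c "
from h import *
chk('w7.png')"
```

```text
[235 242  34  33 872] [251. 258.] tool [ 0.0056  0.0009 -0.0224]
white below 1297 open 0.01452 gf 9.3 T [-0.048 -0.006 -0.038] F [ 0.4 -0.1 -1.3]
```

>>> {"name": "send_rows", "arguments": {"series": [[0.0147,0,0,0,0],[0.0147,0,0,0,0],[0.0147,0,0,0,0],[0.0147,0,0,0,0],[0.0147,0,0,0,0],[0.0147,0,0,0,0],[0.0147,0,0,0,0],[0.0147,0,0,0,0]]}}

```text
t: 10.0
eef_pos: [0.4176, -0.1285, 0.2336]
tcp_rot: [-0.07, 0.998, 0.0, -0.0]
force: [-0.6, -0.8, -0.7]
opening: 0.0146
gripper_force: 9.3
```

```bash
python3 -c "
from h import *
chk('w8.png')"
```

```text
[235 242  33  33 872] [251. 258.] tool [ 0.0055  0.0009 -0.0224]
white below 1297 open 0.01458 gf 9.3 T [ 0.01  -0.027 -0.   ] F [-0.6 -0.8 -0.7]
```

>>> {"name": "send_rows", "arguments": {"series": [[0.0149,0,0,0,0],[0.0149,0,0,0,0],[0.0149,0,0,0,0],[0.0149,0,0,0,0],[0.0149,0,0,0,0],[0.0149,0,0,0,0],[0.0149,0,0,0,0]]}}

```text
t: 10.75
eef_pos: [0.4177, -0.1285, 0.2336]
tcp_rot: [-0.07, 0.998, -0.0, 0.0]
force: [0.4, -0.5, -0.5]
opening: 0.0149
gripper_force: 6.9
```

```bash
python3 -c "
from h import *
chk('w9.png')
a=cv2.imread('pics/w8.png');b=cv2.imread('pics/w9.png');cv2.imwrite('pics/w89.png',cv2.resize(np.hstack([a,b]),None,fx=.9,fy=.9))"
```

```text
[235 242  34  33 883] [251. 258.] tool [ 0.0056  0.0009 -0.0225]
white below 1311 open 0.01491 gf 6.9 T [-0.004 -0.043 -0.012] F [ 0.4 -0.5 -0.5]
```

View pics/w89.png

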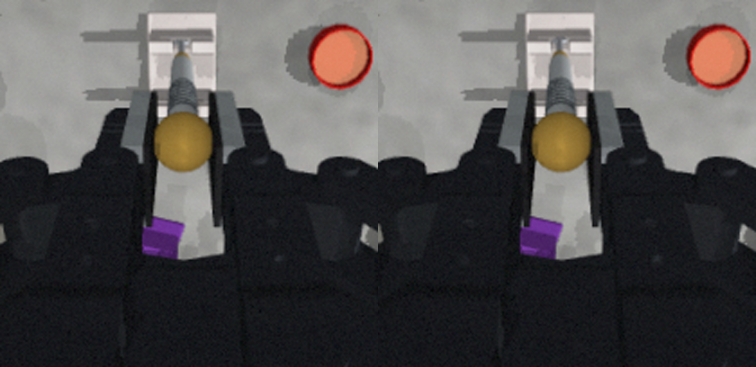

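The loop has swung down: ball at (560,145), tip at about (560,45) in the crop, hanging below the ball. I'll re-grip firmly and measure the axis.

>>> {"name": "send_rows", "arguments": {"series": [[0.0,0,0,0,0],[0.0,0,0,0,0],[0.0,0,0,0,0],[0.0,0,0,0,0]]}}

```text
t: 11.2
eef_pos: [0.4177, -0.1285, 0.2336]
tcp_rot: [-0.07, 0.998, 0.0, 0.0]
force: [-0.6, -0.4, -1.0]
opening: 0.012
gripper_force: 58.4
```

```bash
cat >> h.py <<'E'
def axis(s,d):
    W=world('wrist',d,s); M=R.from_quat(s['tcp_rot']).as_matrix(); T=(W-s['eef_pos'])@M
    m=np.zeros(d.shape,bool); m[185:262,235:268]=1
    m&=(d>0)&(T[...,2]>-.03)&(T[...,2]<.16)&(abs(T[...,1])<.012)
    P=T[m]; 
    for a in np.arange(-.03,.16,.015):
        q=P[(P[:,2]>a)&(P[:,2]<=a+.015)]
        if len(q)>2: print(round(a,3),len(q),np.median(q,0).round(4),'span x',q[:,0].min().round(4),q[:,0].max().round(4),'y',q[:,1].min().round(4),q[:,1].max().round(4))
E
python3 -c "
from h import *
s,p,d=chk()
axis(s,d); print(s['eef_pos'],yaw(s),s['t'])"
```

```text
[237 242  29  33 809] [251. 258.] tool [ 0.0058  0.0009 -0.0227]
white below 1130 open 0.01202 gf 58.4 T [0.018 0.009 0.034] F [-0.6 -0.4 -1. ]
-0.03 592 [ 0.0082  0.0009 -0.0214] span x 0.0033 0.0119 y -0.0065 0.0083
-0.015 121 [ 0.0108 -0.0005 -0.0068] span x 0.0032 0.0116 y -0.0071 0.0089
0.0 128 [0.0034 0.0009 0.0068] span x -0.0005 0.0047 y -0.0037 0.0057
0.015 99 [0.0015 0.0009 0.0206] span x -0.002 0.0034 y -0.0037 0.0057
0.03 68 [-0.0004  0.0009  0.0375] span x -0.0032 0.0015 y -0.0035 0.0053
0.045 59 [-0.0025  0.0009  0.053 ] span x -0.0061 -0.0009 y -0.0034 0.0051
0.06 43 [-0.0043  0.0009  0.0659] span x -0.0078 -0.0027 y -0.0036 0.0053
0.075 13 [-0.0069  0.0009  0.0825] span x -0.0087 -0.0059 y -0.0023 0.004
0.09 7 [-0.0112 -0.      0.1005] span x -0.0125 -0.0104 y -0.0009 0.0017
0.105 11 [-0.0128  0.0008  0.1122] span x -0.0137 -0.0116 y -0.001 0.0017
0.12 18 [-0.0152  0.0004  0.1251] span x -0.0162 -0.0139 y -0.003 0.0046
[ 0.4176737  -0.1284634   0.23362498] 98.01226216029296 11.2
```

Tilt is about 7°, so I'll slacken a little more to let it settle to vertical.

>>> {"name": "send_rows", "arguments": {"series": [[0.0149,0,0,0,0],[0.0149,0,0,0,0],[0.0149,0,0,0,0],[0.0151,0,0,0,0],[0.0151,0,0,0,0],[0.0152,0,0,0,0],[0.0152,0,0,0,0],[0.0152,0,0,0,0],[0.0152,0,0,0,0]]}}

```text
t: 12.15
eef_pos: [0.4177, -0.1285, 0.2336]
tcp_rot: [-0.07, 0.998, -0.0, -0.0]
force: [0.8, 0.1, -0.2]
opening: 0.0151
gripper_force: 3.9
```

```bash
python3 -c "
from h import *
s,p,d=chk()
axis(s,d); print(s['eef_pos'],yaw(s),s['t'])"
```

```text
[235 242  34  33 879] [251. 258.] tool [ 0.0055  0.0009 -0.0225]
white below 1329 open 0.01505 gf 3.9 T [ 0.011 -0.037 -0.003] F [ 0.8  0.1 -0.2]
-0.03 553 [ 0.0074  0.0009 -0.0211] span x 0.0018 0.0112 y -0.0066 0.0084
-0.015 95 [ 0.0057 -0.     -0.0061] span x 0.0027 0.0116 y -0.0071 0.0089
0.0 145 [0.004  0.0009 0.0069] span x 0.0005 0.0057 y -0.0036 0.0057
0.015 100 [0.0026 0.0009 0.0223] span x -0.0013 0.004 y -0.0038 0.0056
0.03 79 [0.0012 0.0009 0.0369] span x -0.0013 0.0029 y -0.0035 0.0052
0.045 64 [-0.0006  0.0009  0.053 ] span x -0.0045 0.001 y -0.0034 0.0052
0.06 45 [-0.0021  0.0001  0.067 ] span x -0.0063 -0.0005 y -0.0037 0.0053
0.075 15 [-0.0038  0.0009  0.0815] span x -0.0056 -0.0032 y -0.0023 0.004
0.09 9 [-0.0075  0.0008  0.1003] span x -0.0087 -0.007 y -0.0009 0.0017
0.105 13 [-0.009  -0.      0.1128] span x -0.0105 -0.0082 y -0.001 0.0017
0.12 16 [-0.0111  0.0008  0.1258] span x -0.0125 -0.01 y -0.0029 0.0046
[ 0.41767291 -0.12846847  0.23360468] 98.01269727947977 12.15
```

>>> {"name": "send_rows", "arguments": {"series": [[0.0153,0,0,0,0],[0.0153,0,0,0,0],[0.0153,0,0,0,0],[0.0154,0,0,0,0],[0.0154,0,0,0,0],[0.0154,0,0,0,0],[0.0154,0,0,0,0]]}}

```text
t: 12.9
eef_pos: [0.4177, -0.1285, 0.2336]
tcp_rot: [-0.07, 0.998, -0.0, 0.0]
force: [0.1, 0.8, -1.4]
opening: 0.0156
gripper_force: 2.3
```

```bash
python3 -c "
from h import *
s,p,d=chk()
axis(s,d)"
```

```text
[235 242  34  33 878] [251. 258.] tool [ 0.0054  0.0009 -0.0225]
white below 1342 open 0.0156 gf 2.3 T [ 0.039 -0.022 -0.023] F [ 0.1  0.8 -1.4]
-0.03 545 [ 0.0074  0.0009 -0.0212] span x 0.002 0.0111 y -0.0067 0.0085
-0.015 110 [ 0.0057 -0.0009 -0.0049] span x 0.0013 0.0116 y -0.0071 0.009
0.0 144 [0.0043 0.0009 0.0071] span x 0.0006 0.006 y -0.0036 0.0058
0.015 108 [0.0031 0.0009 0.0219] span x -0.0004 0.0046 y -0.0038 0.0057
0.03 79 [0.0017 0.0009 0.0365] span x -0.0008 0.0034 y -0.0035 0.0052
0.045 63 [0.0003 0.0009 0.0526] span x -0.0033 0.0016 y -0.0034 0.0051
0.06 51 [-0.0009  0.0009  0.0663] span x -0.0047 0.0004 y -0.0037 0.0052
0.075 16 [-0.0028  0.0005  0.0823] span x -0.0047 -0.0021 y -0.0023 0.004
0.09 9 [-0.0063  0.0009  0.0991] span x -0.0075 -0.0057 y -0.0009 0.0017
0.105 12 [-0.0073  0.0004  0.1115] span x -0.0083 -0.0065 y -0.001 0.0018
0.12 20 [-0.0094  0.0004  0.1256] span x -0.0106 -0.0079 y -0.0029 0.0046
```

>>> {"name": "send_rows", "arguments": {"series": [[0.0155,0,0,0,0],[0.0155,0,0,0,0],[0.0155,0,0,0,0],[0.0155,0,0,0,0]]}}

```text
t: 13.35
eef_pos: [0.4177, -0.1285, 0.2336]
tcp_rot: [-0.07, 0.998, -0.0, 0.0]
force: [0.1, -1.1, -1.8]
opening: 0.0155
gripper_force: 1.7
```

```bash
python3 -c "
from h import *
s,p,d=chk()
axis(s,d)"
```

```text
[235 242  34  33 880] [251. 258.] tool [ 0.0054  0.0009 -0.0224]
white below 1347 open 0.01548 gf 1.7 T [-0.005  0.023 -0.006] F [ 0.1 -1.1 -1.8]
-0.03 541 [ 0.0073  0.0009 -0.0211] span x 0.0026 0.0107 y -0.0067 0.0084
-0.015 116 [ 0.0057 -0.0006 -0.0043] span x 0.0004 0.0113 y -0.0071 0.009
0.0 161 [0.0046 0.0009 0.007 ] span x 0.001 0.0061 y -0.0036 0.0058
0.015 111 [0.0038 0.0009 0.0222] span x -0.0 0.0052 y -0.0038 0.0057
0.03 83 [0.0025 0.0009 0.0373] span x 0.0002 0.0041 y -0.0035 0.0052
0.045 67 [0.0014 0.0009 0.0525] span x -0.0025 0.0027 y -0.0034 0.0052
0.06 53 [0.0002 0.0009 0.0666] span x -0.004 0.0013 y -0.0037 0.0052
0.075 15 [-0.0012  0.0009  0.0823] span x -0.0031 -0.0007 y -0.0023 0.004
0.09 11 [-0.0045  0.0009  0.0985] span x -0.0056 -0.0037 y -0.0009 0.0017
0.105 14 [-0.0055  0.0004  0.1116] span x -0.0066 -0.0048 y -0.001 0.0018
0.12 17 [-0.0071  0.0008  0.1269] span x -0.0084 -0.0059 y -0.0029 0.0046
```

>>> {"name": "send_rows", "arguments": {"series": [[0.0,0,0,0,0],[0.0,0,0,0,0],[0.0,0,0,0,0],[0.0,0,0,0,0]]}}

```text
t: 13.8
eef_pos: [0.4177, -0.1284, 0.2336]
tcp_rot: [-0.07, 0.998, 0.0, -0.0]
force: [0.4, -0.5, -0.3]
opening: 0.0124
gripper_force: 58.4
```

```bash
cat >> h.py <<'E'
TIP=np.array([-.0071,.0008,.1286])
def gotip(x,y,z,w=None,s=None,tip=None):
    s=s or env.state(); M=R.from_quat(s['tcp_rot']).as_matrix()
    # keep yaw
    t=np.array([x,y,z])-M@(TIP if tip is None else tip); go(*t,s=s)
E
python3 -c "
from h import *
s,p,d=chk()
axis(s,d)
W=world('wrist',d,s); M=R.from_quat(s['tcp_rot']).as_matrix(); T=(W-s['eef_pos'])@M
m=np.zeros(d.shape,bool); m[180:225,235:268]=1
q=T[m&(abs(T[...,1])<.012)&(T[...,2]<.16)]; print(np.sort(q[:,2])[-8:])
gotip(.629,-.249,.11); gotip(.629,-.249,.018)
# refine rims with wrist depth
for nm,c,z,r in(('alc',(.629,-.249),.05,.04),('cul',(.479,-.2905),.055,.035),('jar',(.572,-.373),.095,.045)):
    w=W[(np.hypot(W[...,0]-c[0],W[...,1]-c[1])<r)&(W[...,2]>z-.004)]
    if len(w)>5: print(nm,len(w),cv2.minEnclosingCircle((w[:,:2]*1e3).astype(np.float32)))
"
```

```text
[237 242  29  33 810] [251. 258.] tool [ 0.0059  0.0009 -0.0227]
white below 1131 open 0.01239 gf 58.4 T [0.046 0.042 0.012] F [ 0.4 -0.5 -0.3]
-0.03 591 [ 0.0082  0.0009 -0.0215] span x 0.0034 0.0117 y -0.0065 0.0083
-0.015 127 [ 0.0109 -0.0001 -0.0068] span x 0.0032 0.012 y -0.007 0.0089
0.0 136 [0.0037 0.0009 0.0069] span x 0.0 0.005 y -0.0037 0.0058
0.015 99 [0.0021 0.0009 0.0219] span x -0.0014 0.0038 y -0.0038 0.0056
0.03 73 [0.     0.0009 0.0373] span x -0.0026 0.0018 y -0.0035 0.0052
0.045 55 [-0.0017  0.0009  0.0517] span x -0.0052 -0.0003 y -0.0034 0.0051
0.06 48 [-0.0035  0.0001  0.0664] span x -0.0078 -0.002 y -0.0037 0.0052
0.075 14 [-0.0058  0.0009  0.0823] span x -0.0076 -0.005 y -0.0023 0.004
0.09 7 [-0.0099  0.0008  0.1016] span x -0.0106 -0.0092 y -0.0009 0.0017
0.105 12 [-0.0113  0.0004  0.1126] span x -0.0128 -0.0103 y -0.001 0.0018
0.12 19 [-0.0135  0.0008  0.1257] span x -0.0149 -0.0122 y -0.0029 0.0046
[0.12616152 0.12659856 0.12714602 0.12898411 0.1305409  0.1306562
 0.13075123 0.1319645 ]
go [ 0.6221 -0.2508  0.2386] shift [-0.1854 -0.1496 -0.005 ] turn 0 | pos [ 0.4177 -0.1285  0.2336] yaw 98.01 t 13.8
go [ 0.6221 -0.2508  0.1466] shift [-0.1854 -0.1496  0.087 ] turn 0 | pos [ 0.4177 -0.1285  0.2336] yaw 98.01 t 13.8
alc 18 ((649.1727905273438, -260.6803894042969), 4.673867702484131)
cul 337 ((479.863037109375, -288.4011535644531), 22.93701171875)
jar 424 ((572.4854125976562, -369.7051696777344), 34.898223876953125)
```

>>> {"name": "send_rows", "arguments": {"series": [[0.0149,0,0,0,0],[0.0149,0,0,0,0],[0.0154,0,0,0,0],[0.0154,0,0,0,0],[0.0155,0,0,0,0],[0.0155,0,0,0,0],[0.0155,0,0,0,0],[0.0155,0,0,0,0],[0.015,0,0,0,0],[0.015,0,0,0,0],[0.015,0,0,0,0]]}}

```text
t: 14.95
eef_pos: [0.4177, -0.1285, 0.2336]
tcp_rot: [-0.07, 0.998, -0.0, 0.0]
force: [-0.9, 0.3, -1.9]
opening: 0.0153
gripper_force: 5.0
```

```bash
python3 -c "
from h import *
s,p,d=chk()
axis(s,d)
"
```

```text
[235 242  34  33 877] [251. 258.] tool [ 0.0055  0.0009 -0.0225]
white below 1324 open 0.01532 gf 5.0 T [-0.02   0.013  0.03 ] F [-0.9  0.3 -1.9]
-0.03 555 [ 0.0074  0.0009 -0.021 ] span x 0.002 0.0118 y -0.0065 0.0084
-0.015 109 [ 0.0059  0.0004 -0.0051] span x -0.0006 0.0114 y -0.0071 0.0089
0.0 173 [0.0048 0.0009 0.0063] span x 0.0001 0.0065 y -0.0065 0.0088
0.015 115 [0.0041 0.0009 0.0224] span x 0.0003 0.0052 y -0.0038 0.0057
0.03 82 [0.0031 0.0009 0.0369] span x 0.0006 0.0043 y -0.0035 0.0053
0.045 67 [0.002  0.0009 0.0518] span x -0.0016 0.003 y -0.0034 0.0052
0.06 56 [0.0011 0.0005 0.0666] span x -0.0023 0.0023 y -0.0036 0.0052
0.075 18 [-0.0004  0.0009  0.0817] span x -0.0021 0.0005 y -0.0023 0.004
0.09 12 [-0.0034  0.0004  0.0997] span x -0.0043 -0.0028 y -0.0008 0.0017
0.105 13 [-0.0043 -0.      0.1135] span x -0.0056 -0.0039 y -0.001 0.0017
0.12 21 [-0.0059  0.0008  0.1262] span x -0.0066 -0.0046 y -0.0029 0.0046
```

Tilt is about 3.5° with a light 5 N grip, which is good. I'll keep this opening and move to the alcohol pot.

>>> {"name": "send_rows", "arguments": {"series": [[0.015,-0.01,-0.008,-0.005,0],[0.015,-0.03,-0.024,-0.005,0],[0.015,-0.06,-0.048,-0.005,0],[0.015,-0.09,-0.072,-0.005,0],[0.015,-0.12,-0.096,-0.005,0],[0.015,-0.15,-0.12,-0.005,0],[0.015,-0.172,-0.139,-0.005,0],[0.015,-0.182,-0.146,-0.005,0],[0.015,-0.1863,-0.1496,-0.005,0],[0.015,-0.1863,-0.1496,-0.005,0],[0.015,-0.1863,-0.1496,-0.005,0]]}}

```text
t: 16.1
eef_pos: [0.6226, -0.2503, 0.2388]
tcp_rot: [-0.07, 0.998, 0.0, 0.0]
force: [0.6, 0.4, -1.5]
opening: 0.0148
gripper_force: 5.0
```

```bash
sed -i 's/^TIP=.*/TIP=np.array([-.0062,.0006,.1295])/' h.py; cat >> h.py <<'E'
def rim(W,c,z,r):
    w=W[(np.hypot(W[...,0]-c[0],W[...,1]-c[1])<r)&(abs(W[...,2]-z)<.004)]
    if len(w)>5: print('rim',len(w),cv2.minEnclosingCircle((w[:,:2]*1e3).astype(np.float32)))
E
python3 -c "
from h import *
s,p,d=chk(); axis(s,d)
W=world('wrist',d,s); rim(W,(.629,-.249),.05,.04); rim(W,(.479,-.2905),.055,.035)
s2,p2,d2=grab('scene'); W2=world('scene',d2); rim(W2,(.629,-.249),.05,.036); rim(W2,(.479,-.2905),.055,.03)
gotip(.629,-.249,.018)
"
```

```text
[246  34   6  14  29] [249.  40.] tool [ 0.1541 -0.0013  0.1859]
[216  38   7  20  61] [218.  47.] tool [ 0.1484 -0.0358  0.1901]
[235 242  34  33 875] [251. 258.] tool [ 0.0055  0.0009 -0.0225]
white below 1686 open 0.01482 gf 5.0 T [ 0.061  0.045 -0.023] F [ 0.6  0.4 -1.5]
-0.03 561 [ 0.0074  0.0009 -0.0211] span x 0.0018 0.0111 y -0.0066 0.0083
-0.015 103 [ 0.0059  0.0004 -0.0049] span x -0.0001 0.0116 y -0.0071 0.0088
0.0 172 [0.0047 0.0009 0.0068] span x -0.0011 0.0061 y -0.0065 0.0088
0.015 115 [0.004  0.0009 0.0223] span x 0.0004 0.0052 y -0.0038 0.0056
0.03 83 [0.0027 0.0009 0.0373] span x 0.0003 0.0042 y -0.0035 0.0053
0.045 67 [0.0017 0.0009 0.0519] span x -0.0021 0.003 y -0.0034 0.0051
0.06 54 [0.0008 0.0005 0.0668] span x -0.0026 0.0018 y -0.0037 0.0046
0.075 17 [-0.0007  0.0009  0.0824] span x -0.0032 -0.0004 y -0.0023 0.004
0.09 9 [-0.0042  0.0009  0.0994] span x -0.0047 -0.0035 y -0.0009 0.0017
0.105 14 [-0.0049 -0.      0.1111] span x -0.0062 -0.0043 y -0.001 0.0017
0.12 21 [-0.0067  0.0008  0.1261] span x -0.0079 -0.0053 y -0.0029 0.0037
rim 493 ((629.0992431640625, -246.05760192871094), 27.25551986694336)
rim 429 ((479.97784423828125, -288.67401123046875), 22.698362350463867)
rim 90 ((629.9170532226562, -248.43240356445312), 28.257722854614258)
rim 39 ((481.7553405761719, -292.3109130859375), 22.30028533935547)
go [ 0.6229 -0.2504  0.1475] shift [-0.0003 -0.0002  0.0917] turn 0 | pos [ 0.6225 -0.2503  0.2392] yaw 98.02 t 16.2
```

>>> {"name": "send_rows", "arguments": {"series": [[0.015,0,0.002,0.015,0],[0.015,0,0.002,0.04,0],[0.015,0,0.002,0.065,0],[0.015,0,0.002,0.084,0],[0.015,0,0.002,0.092,0],[0.015,0,0.002,0.093,0],[0.015,0,0.002,0.093,0],[0.015,0,0.002,0.093,0],[0.015,0,0.002,0.085,0],[0.015,0,0.002,0.06,0],[0.015,0,0.002,0.03,0],[0.015,0,0.002,0.0,0]]}}

```text
t: 17.4
eef_pos: [0.6226, -0.2486, 0.2409]
tcp_rot: [-0.07, 0.998, -0.0, 0.0]
force: [0.3, -0.4, -0.7]
opening: 0.0153
gripper_force: 5.0
```

```bash
python3 -c "
from h import *
s,p,d=grab('wrist'); W=world('wrist',d,s); rim(W,(.629,-.249),.05,.04); print(s['force'],s['opening'])
gotip(.480,-.2895,.11); gotip(.480,-.2895,.02)
"
```

```text
rim 485 ((629.2410888671875, -246.32797241210938), 27.368797302246094)
[ 0.29956889 -0.41830175 -0.7415535 ] 0.015251705560443965
go [ 0.4731 -0.2906  0.2395] shift [ 0.1549 -0.0202  0.0059] turn 0 | pos [ 0.6236 -0.2491  0.2462] yaw 98.01 t 17.4
go [ 0.4731 -0.2906  0.1495] shift [ 0.1554 -0.0199  0.0959] turn 0 | pos [ 0.6236 -0.2491  0.2462] yaw 98.01 t 17.4
```

>>> {"name": "send_rows", "arguments": {"series": [[0.015,0.008,-0.001,0,0],[0.015,0.03,-0.004,0,0],[0.015,0.06,-0.008,0,0],[0.015,0.09,-0.012,0,0],[0.015,0.12,-0.016,0,0],[0.015,0.143,-0.019,0,0],[0.015,0.151,-0.02,0,0],[0.015,0.154,-0.0205,0,0],[0.015,0.154,-0.0205,0,0],[0.015,0.154,-0.0205,0,0],[0.015,0.154,-0.0205,0,0]]}}

```text
t: 18.55
eef_pos: [0.4737, -0.2901, 0.2383]
tcp_rot: [-0.07, 0.998, 0.0, -0.0]
force: [0.5, 0.4, -1.2]
opening: 0.015
gripper_force: 5.0
```

```bash
python3 -c "
from h import *
s,p,d=grab('wrist'); W=world('wrist',d,s); rim(W,(.479,-.2895),.055,.035); print(s['force'],s['opening'])
axis(s,d)
gotip(.480,-.2895,.02)
"
```

```text
rim 416 ((479.6796569824219, -288.5677795410156), 22.193029403686523)
[ 0.54607613  0.37024657 -1.23564109] 0.015026384795190634
-0.03 554 [ 0.0074  0.0009 -0.0212] span x 0.0019 0.0113 y -0.0066 0.0084
-0.015 93 [ 0.0056  0.0004 -0.0067] span x -0.0004 0.0116 y -0.0071 0.0089
0.0 153 [0.0038 0.0009 0.006 ] span x -0.0011 0.0055 y -0.0065 0.0088
0.015 109 [0.0026 0.0009 0.0206] span x -0.0007 0.0039 y -0.0038 0.0057
0.03 76 [0.0008 0.0009 0.0371] span x -0.0018 0.0024 y -0.0035 0.0052
0.045 60 [-0.0008  0.0009  0.0522] span x -0.0045 0.0009 y -0.0034 0.0052
0.06 47 [-0.0022  0.0009  0.0662] span x -0.0058 -0.0008 y -0.0036 0.0053
0.075 15 [-0.0044  0.0009  0.0816] span x -0.0064 -0.0035 y -0.0023 0.004
0.09 8 [-0.0081  0.0004  0.1003] span x -0.0091 -0.0077 y -0.0009 0.0017
0.105 12 [-0.0094  0.0004  0.1113] span x -0.0103 -0.0083 y -0.001 0.0018
0.12 21 [-0.0114  0.0008  0.1254] span x -0.0123 -0.0098 y -0.0029 0.0046
go [ 0.474  -0.291   0.1495] shift [-0.0002 -0.0009  0.0888] turn 0 | pos [ 0.4736 -0.2902  0.2383] yaw 98.05 t 18.6
```

>>> {"name": "send_rows", "arguments": {"series": [[0.0154,0,0,0,0],[0.0155,0,0,0,0],[0.0155,0,0,0,0],[0.0155,0,0,0,0],[0.0155,0,0,0,0],[0.0155,0,0,0,0],[0.0155,0,0,0,0],[0.0149,0,0,0,0],[0.0149,0,0,0,0],[0.0149,0,0,0,0]]}}

```text
t: 19.6
eef_pos: [0.4731, -0.2904, 0.2386]
tcp_rot: [-0.07, 0.998, 0.0, 0.0]
force: [1.0, -0.5, -0.7]
opening: 0.0154
gripper_force: 5.9
```

```bash
python3 -c "
from h import *
s,p,d=grab('wrist'); print(s['gripper_force'])
axis(s,d)
gotip(.480,-.2895,.02)
"
```

```text
5.851894095540047
-0.03 551 [ 0.0074  0.0009 -0.0211] span x 0.0026 0.0113 y -0.0065 0.0083
-0.015 108 [ 0.0059  0.0004 -0.0059] span x -0.0007 0.0114 y -0.0071 0.0089
0.0 173 [0.0045 0.0009 0.0059] span x -0.001 0.0061 y -0.0065 0.0088
0.015 111 [0.0034 0.0009 0.0222] span x -0.0005 0.0052 y -0.0038 0.0057
0.03 80 [0.0023 0.0009 0.037 ] span x 0.0001 0.0036 y -0.0035 0.0052
0.045 68 [0.001  0.0009 0.0525] span x -0.0023 0.0025 y -0.0034 0.0051
0.06 51 [-0.0001  0.0009  0.067 ] span x -0.0039 0.0013 y -0.0037 0.0052
0.075 17 [-0.002   0.0009  0.0818] span x -0.004 -0.0012 y -0.0023 0.004
0.09 9 [-0.0053  0.      0.1001] span x -0.0061 -0.0048 y -0.0009 0.0017
0.105 14 [-0.0063  0.0004  0.1131] span x -0.0077 -0.0053 y -0.001 0.0017
0.12 16 [-0.0082  0.0004  0.1265] span x -0.0089 -0.0064 y -0.0029 0.0037
go [ 0.4739 -0.291   0.1495] shift [-0.0008 -0.0007  0.0891] turn 0 | pos [ 0.4731 -0.2904  0.2386] yaw 98.01 t 19.6
```

>>> {"name": "send_rows", "arguments": {"series": [[0.0149,0.0015,0,0.015,0],[0.0149,0.0015,0,0.04,0],[0.0149,0.0015,0,0.065,0],[0.0149,0.0015,0,0.082,0],[0.0149,0.0015,0,0.088,0],[0.0149,0.0015,0,0.09,0],[0.0149,0.0015,0,0.09,0],[0.0149,0.0015,0,0.09,0],[0.0149,0.0015,0,0.08,0],[0.0149,0.0015,0,0.055,0],[0.0149,0.0015,0,0.03,0],[0.0149,0.0015,0,0.01,0]]}}

```text
t: 20.85
eef_pos: [0.4719, -0.2908, 0.2314]
tcp_rot: [-0.07, 0.998, -0.001, 0.001]
force: [0.8, -0.4, -0.1]
opening: 0.0151
gripper_force: 5.9
```

```bash
cat >> h.py <<'E'
def circ(n,kind,s,p,d):
    """find dishes/lids by colour in world: returns centre from hull circle of points .002<z<.02"""
    W=world(n,d,s); hsv=cv2.cvtColor(p,cv2.COLOR_RGB2HSV); H,S,V=[hsv[...,i].astype(int) for i in range(3)]
    rng={'green':((H>60)&(H<85)&(S>60)),'red':(((H<12)|(H>172))&(S>90)),'yellow':((H>15)&(H<35)&(S>90)),'blue':((H>95)&(H<130)&(S>35)),'black':((H>8)&(H<40)&(S>30)&(S<140)|(V<60))}[kind]
    reg=(W[...,0]>.35)&(W[...,0]<.72)&(W[...,1]>-.08)&(W[...,1]<.42)&(W[...,2]>.002)&(W[...,2]<.03)&(d>0)
    k,l,st,c=cv2.connectedComponentsWithStats((rng&reg).astype(np.uint8)); out=[]
    for i in range(1,k):
        if st[i,4]>60:
            w=W[l==i]; w=w[w[:,2]>w[:,2].max()-.005] if kind=='green' else w
            (x,y),r=cv2.minEnclosingCircle((w[:,:2]*1e3).astype(np.float32)); out.append((x,y,r)); print(n,kind,round(x,1),round(y,1),'r',round(r,1),'n',st[i,4],'zmax',w[:,2].max().round(4),'px',c[i].round())
    return out
E
python3 -c "
from h import *
s,p,d=grab('wrist'); W=world('wrist',d,s); rim(W,(.479,-.2895),.055,.035); print(s['force'],s['opening'])
s,p,d=grab('scene')
for k in('red','yellow','blue','black','green'): circ('scene',k,s,p,d)
s,p,d=grab('top')
for k in('red','yellow','blue','black','green'): circ('top',k,s,p,d)
gotip(.480,-.2895,.11);gotip(.454,-.006,.11)
"
```

```text
rim 411 ((479.48870849609375, -288.527099609375), 22.188426971435547)
[ 0.77342642 -0.44618125 -0.12713387] 0.015074400589422117
scene red 457.5 -5.5 r 25.4 n 158 zmax 0.0169 px [222. 188.]
scene yellow 441.3 354.0 r 25.7 n 127 zmax 0.0169 px [315. 146.]
scene blue 455.6 107.4 r 26.0 n 112 zmax 0.0168 px [253. 176.]
scene black 465.4 232.5 r 25.0 n 111 zmax 0.0162 px [288. 164.]
scene green 597.7 336.9 r 27.5 n 192 zmax 0.0144 px [337. 180.]
scene green 608.0 230.2 r 26.8 n 210 zmax 0.0155 px [310. 195.]
scene green 615.0 106.0 r 28.0 n 232 zmax 0.0162 px [277. 212.]
scene green 622.0 14.3 r 27.8 n 247 zmax 0.015 px [252. 226.]
top red 454.8 -4.6 r 23.7 n 103 zmax 0.0171 px [267. 229.]
top yellow 439.9 354.9 r 24.4 n 113 zmax 0.0169 px [172. 232.]
top black 462.0 235.2 r 23.7 n 106 zmax 0.0177 px [204. 227.]
top black 439.6 357.0 r 28.2 n 82 zmax 0.0169 px [171. 234.]
top green 619.0 14.2 r 25.1 n 154 zmax 0.019 px [262. 186.]
top green 611.4 108.6 r 26.1 n 149 zmax 0.0161 px [238. 188.]
top green 602.0 232.7 r 25.7 n 158 zmax 0.0159 px [206. 190.]
top green 594.1 338.8 r 27.2 n 161 zmax 0.0145 px [178. 192.]
go [ 0.4736 -0.2907  0.2395] shift [-0.0013  0.0002 -0.0088] turn 0 | pos [ 0.4724 -0.2911  0.2306] yaw 98.01 t 21.0
go [ 0.4476 -0.0072  0.2395] shift [-0.0151  0.2845 -0.0094] turn 0 | pos [ 0.4724 -0.2911  0.2306] yaw 98.01 t 21.0
```

>>> {"name": "send_rows", "arguments": {"series": [[0.0149,-0.0005,0.005,-0.009,0],[0.0149,-0.001,0.02,-0.009,0],[0.0149,-0.002,0.045,-0.009,0],[0.0149,-0.004,0.08,-0.009,0],[0.0149,-0.006,0.12,-0.009,0],[0.0149,-0.008,0.16,-0.009,0],[0.0149,-0.01,0.2,-0.009,0],[0.0149,-0.012,0.24,-0.009,0],[0.0149,-0.0135,0.265,0,0],[0.0149,-0.014,0.28,0.02,0],[0.0149,-0.0143,0.2855,0.04,0],[0.0149,-0.0143,0.2855,0.055,0]]}}

```text
t: 22.2
eef_pos: [0.4445, -0.0042, 0.1722]
tcp_rot: [-0.071, 0.997, 0.0, -0.001]
force: [0.0, -0.0, -1.5]
opening: 0.015
gripper_force: 5.9
```

>>> {"name": "send_rows", "arguments": {"series": [[0.0149,0,0,0,0],[0.0149,0,0,0,0],[0.0149,0,0,0,0]]}}

```text
t: 22.5
eef_pos: [0.4462, -0.0058, 0.1744]
tcp_rot: [-0.07, 0.998, -0.0, 0.001]
force: [-0.5, 0.1, -0.3]
opening: 0.0151
gripper_force: 5.9
```

```bash
python3 -c "
from h import *
s,p,d=chk('w10.png'); axis(s,d)
circ('wrist','red',s,p,d);circ('wrist','yellow',s,p,d);circ('wrist','blue',s,p,d)
gotip(.4555,-.005,.006)
"
```

```text
[235 242  34  33 881] [251. 258.] tool [ 0.0055  0.0009 -0.0225]
white below 673 open 0.01505 gf 5.9 T [ 0.056 -0.016 -0.031] F [-0.5  0.1 -0.3]
-0.03 553 [ 0.0074  0.0009 -0.0212] span x 0.002 0.0112 y -0.0065 0.0083
-0.015 100 [ 0.0057  0.0002 -0.0055] span x -0.0005 0.0118 y -0.007 0.0088
0.0 160 [0.0039 0.0009 0.0065] span x -0.0009 0.0057 y -0.0065 0.0088
0.015 105 [0.0026 0.0009 0.0223] span x -0.0018 0.0041 y -0.0037 0.0058
0.03 77 [0.001  0.0009 0.0378] span x -0.0014 0.0027 y -0.0035 0.0053
0.045 61 [-0.0005  0.0009  0.0528] span x -0.0038 0.001 y -0.0034 0.0051
0.06 50 [-0.002   0.0009  0.0667] span x -0.0062 -0.0004 y -0.0036 0.0054
0.075 14 [-0.0038  0.0009  0.0822] span x -0.0056 -0.0025 y -0.0023 0.004
0.09 7 [-0.0072  0.0009  0.0991] span x -0.0076 -0.0066 y -0.0 0.0017
0.105 11 [-0.0085  0.0008  0.112 ] span x -0.0096 -0.008 y -0.0001 0.0018
0.12 17 [-0.0109  0.0008  0.1262] span x -0.0117 -0.0096 y -0.0029 0.0046
wrist red 456.1 -2.7 r 23.9 n 1481 zmax 0.0147 px [252. 188.]
wrist yellow 442.2 356.5 r 25.1 n 636 zmax 0.0144 px [498. 214.]
wrist blue 455.1 109.9 r 24.3 n 1138 zmax 0.0151 px [349. 202.]
go [ 0.4493 -0.0065  0.1355] shift [-0.0028 -0.0009  0.039 ] turn 0 | pos [ 0.4463 -0.0059  0.1744] yaw 98.0 t 22.6
```

View pics/w10.png

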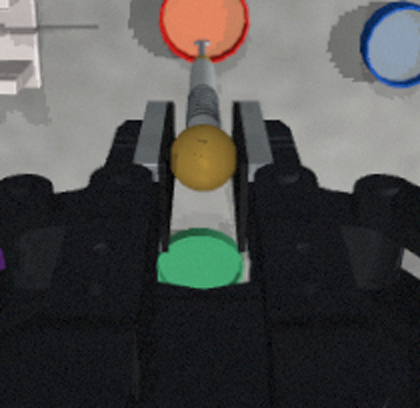

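Crop: the tip at (202,45) is over the red dish at (205,20). I'll settle it once more and descend slowly.

>>> {"name": "send_rows", "arguments": {"series": [[0.0154,-0.001,0,0,0],[0.0155,-0.001,0,0,0],[0.0155,-0.001,0,0,0],[0.0155,-0.001,0,0,0],[0.0155,-0.001,0,0,0],[0.0155,-0.001,0,0,0],[0.0149,-0.001,0,0,0],[0.0149,-0.001,0,0.008,0],[0.0149,-0.001,0,0.02,0],[0.0149,-0.001,0,0.03,0],[0.0149,-0.001,0,0.034,0],[0.0149,-0.001,0,0.036,0]]}}

```text
t: 23.75
eef_pos: [0.4467, -0.0058, 0.1371]
tcp_rot: [-0.07, 0.998, 0.0, -0.0]
force: [-1.5, -0.4, 4.8]
opening: 0.0148
gripper_force: 6.0
```

```bash
python3 -c "
from h import *
s,p,d=chk(); axis(s,d)
W=world('wrist',d,s); M=R.from_quat(s['tcp_rot']).as_matrix(); T=(W-s['eef_pos'])@M
gotip(.456,-.004,.006)
print('tip world xy',s['eef_pos']+M@np.array([-.0085,.0006,.1290]))
"
```

```text
[234 242  35  33 879] [251. 258.] tool [ 0.0055  0.0009 -0.0226]
white below 1314 open 0.01483 gf 6.0 T [-0.052  0.105 -0.027] F [-1.5 -0.4  4.8]
-0.03 556 [ 0.0074  0.0009 -0.0214] span x 0.0025 0.0112 y -0.0065 0.0083
-0.015 117 [ 0.0057  0.0004 -0.0041] span x -0.0006 0.0118 y -0.0071 0.0089
0.0 167 [0.0047 0.0009 0.006 ] span x 0.0015 0.006 y -0.0065 0.0088
0.015 115 [0.0036 0.0009 0.0224] span x -0.0001 0.0051 y -0.0038 0.0057
0.03 81 [0.0024 0.0009 0.038 ] span x -0.0015 0.0039 y -0.0035 0.0054
0.045 65 [0.0013 0.0009 0.0524] span x -0.0021 0.0027 y -0.0034 0.0051
0.06 55 [0.0002 0.0009 0.0667] span x -0.0038 0.0015 y -0.0037 0.0053
0.075 16 [-0.0015  0.0012  0.0815] span x -0.0035 -0.0007 y -0.0023 0.004
0.09 11 [-0.0046  0.0009  0.0998] span x -0.0061 -0.0041 y -0.0009 0.0017
0.105 10 [-0.0055  0.0008  0.1108] span x -0.0066 -0.0047 y -0.0009 0.0017
0.12 697 [-0.0111 -0.0011  0.1318] span x -0.0323 0.0027 y -0.0118 0.0115
0.135 176 [-0.0467 -0.0084  0.138 ] span x -0.065 -0.0347 y -0.0116 0.012
go [ 0.45   -0.0055  0.1355] shift [-0.0031 -0.0001  0.0018] turn 0 | pos [ 0.4469 -0.0058  0.1373] yaw 98.01 t 23.8
tip world xy [ 0.45494444 -0.00398936  0.00812694]
```

Contact felt (about 6 N upward) with the tip at (0.455, -0.004), the middle of red. Now on to yellow.

>>> {"name": "send_rows", "arguments": {"series": [[0.0149,0,0,-0.015,0],[0.0149,-0.0005,0.005,-0.04,0],[0.0149,-0.002,0.02,-0.05,0],[0.0149,-0.0045,0.045,-0.05,0],[0.0149,-0.008,0.08,-0.05,0],[0.0149,-0.012,0.12,-0.05,0],[0.0149,-0.0165,0.16,-0.05,0],[0.0149,-0.0205,0.2,-0.05,0],[0.0149,-0.0245,0.24,-0.05,0],[0.0149,-0.0285,0.28,-0.05,0],[0.0149,-0.032,0.315,-0.05,0],[0.0149,-0.0345,0.337,-0.05,0]]}}

```text
t: 25.0
eef_pos: [0.4338, 0.3352, 0.1878]
tcp_rot: [-0.071, 0.998, 0.0, 0.0]
force: [0.8, 0.0, -0.4]
opening: 0.0151
gripper_force: 5.9
```

>>> {"name": "send_rows", "arguments": {"series": [[0.0149,-0.0015,0.015,0,0],[0.0149,-0.002,0.02,0,0],[0.0149,-0.002,0.0205,0,0],[0.0154,-0.002,0.0205,0,0],[0.0155,-0.002,0.0205,0,0],[0.0155,-0.002,0.0205,0,0],[0.0155,-0.002,0.0205,0,0],[0.0155,-0.002,0.0205,0,0],[0.0155,-0.002,0.0205,0,0],[0.0149,-0.002,0.0205,0,0],[0.0149,-0.002,0.0205,0,0]]}}

```text
t: 26.1
eef_pos: [0.4332, 0.3534, 0.1876]
tcp_rot: [-0.07, 0.998, 0.0, 0.0]
force: [-0.1, -0.6, -1.2]
opening: 0.0149
gripper_force: 5.9
```

```bash
sed -i 's/^TIP=.*/TIP=np.array([-.0085,.0006,.1315])/' h.py; python3 -c "
from h import *
s,p,d=chk('w11.png'); axis(s,d)
c=circ('wrist','yellow',s,p,d); circ('wrist','black',s,p,d); circ('wrist','red',s,p,d);circ('wrist','blue',s,p,d)
gotip(.4415,.355,.0055)
"
```

```text
[235 242  34  33 878] [251. 258.] tool [ 0.0055  0.0009 -0.0225]
white below 1375 open 0.01488 gf 5.9 T [0.038 0.007 0.056] F [-0.1 -0.6 -1.2]
-0.03 558 [ 0.0075  0.0009 -0.021 ] span x 0.0021 0.0113 y -0.0066 0.0083
-0.015 106 [ 0.0056  0.0001 -0.0047] span x -0.0004 0.0118 y -0.0071 0.0089
0.0 159 [0.0043 0.0014 0.0062] span x -0.0003 0.0058 y -0.0065 0.0088
0.015 109 [0.0029 0.0009 0.022 ] span x -0.0006 0.0046 y -0.0037 0.0057
0.03 77 [0.0016 0.0009 0.0368] span x -0.0007 0.0031 y -0.0035 0.0052
0.045 65 [0.0002 0.0002 0.0524] span x -0.0032 0.0014 y -0.0034 0.0051
0.06 50 [-0.0013  0.0009  0.0668] span x -0.0053 0.0003 y -0.0037 0.0052
0.075 15 [-0.0032  0.0009  0.0822] span x -0.0052 -0.0021 y -0.0023 0.0041
0.09 10 [-0.0066  0.0004  0.1004] span x -0.0075 -0.006 y -0.0009 0.0017
0.105 13 [-0.0078  0.0008  0.1121] span x -0.0094 -0.0069 y -0.001 0.0018
0.12 20 [-0.0097  0.0004  0.1258] span x -0.0105 -0.0081 y -0.0029 0.0046
wrist yellow 441.4 357.8 r 23.8 n 1399 zmax 0.0151 px [253. 184.]
wrist black 441.4 357.9 r 21.0 n 654 zmax 0.0074 px [257. 181.]
wrist black 463.8 237.6 r 24.0 n 1269 zmax 0.0148 px [148. 190.]
wrist black 452.5 354.4 r 10.0 n 70 zmax 0.0068 px [248. 192.]
wrist red 455.9 -0.9 r 23.9 n 449 zmax 0.0141 px [  7. 164.]
wrist blue 455.4 110.8 r 24.5 n 885 zmax 0.0147 px [ 59. 170.]
go [0.4332 0.3532 0.137 ] shift [ 0.0001 -0.0001  0.0506] turn 0 | pos [0.4332 0.3533 0.1876] yaw 98.01 t 26.1
```

>>> {"name": "send_rows", "arguments": {"series": [[0.0149,0.001,0.0015,0.01,0],[0.0149,0.001,0.0015,0.025,0],[0.0149,0.001,0.0015,0.038,0],[0.0149,0.001,0.0015,0.046,0],[0.0149,0.001,0.0015,0.049,0],[0.0149,0.001,0.0015,0.0505,0],[0.0149,0.001,0.0015,0.0508,0],[0.0149,0.001,0.0015,0.0508,0]]}}

```text
t: 26.95
eef_pos: [0.4323, 0.3549, 0.1374]
tcp_rot: [-0.07, 0.998, 0.0, 0.0]
force: [-0.3, -0.1, 1.4]
opening: 0.0149
gripper_force: 5.9
```

```bash
python3 -c "
from h import *
s=env.state(); print(s['force'],s['eef_pos'])
gotip(.4415,.3565,.0055)
"
```

```text
[-0.26064179 -0.05827707  1.41438323] [0.43232292 0.35489316 0.13735154]
go [0.4331 0.3546 0.137 ] shift [-0.0007 -0.0004  0.0004] turn 0 | pos [0.4323 0.3549 0.1374] yaw 98.01 t 26.9
```

>>> {"name": "send_rows", "arguments": {"series": [[0.0149,0,0,0.0005,0],[0.0149,0,0,0.001,0],[0.0149,0,0,0.001,0]]}}

```text
t: 27.25
eef_pos: [0.4325, 0.355, 0.1366]
tcp_rot: [-0.07, 0.998, 0.0, 0.001]
force: [-0.5, -0.4, 7.9]
opening: 0.0151
gripper_force: 6.1
```

```bash
python3 -c "
from h import *
s=env.state(); print(s['force'],s['eef_pos'])
s,p,d=grab('wrist'); axis(s,d)
circ('wrist','yellow',s,p,d)
M=R.from_quat(s['tcp_rot']).as_matrix(); t=s['eef_pos']+M@np.array([-.01,.0006,.1315]); print('tip',t)
dl=np.array([.455,.1085,.06])-t; print('to blue', M.T@dl)
"
```

```text
[-0.52401648 -0.3838677   7.88999624] [0.43245054 0.35504315 0.13655284]
-0.03 550 [ 0.0076  0.0009 -0.0216] span x 0.0027 0.0113 y -0.0065 0.0083
-0.015 125 [ 0.0057  0.0004 -0.0043] span x -0.0004 0.0115 y -0.0071 0.0089
0.0 173 [0.0049 0.0009 0.0062] span x 0.0007 0.0063 y -0.0065 0.0088
0.015 111 [0.0039 0.0003 0.0218] span x 0.0 0.0053 y -0.0041 0.0055
0.03 85 [0.0028 0.0009 0.0369] span x -0.0008 0.0044 y -0.0037 0.0052
0.045 70 [0.0019 0.0002 0.0512] span x -0.002 0.0029 y -0.004 0.0049
0.06 51 [0.0008 0.0001 0.0668] span x -0.0029 0.0018 y -0.0037 0.0047
0.075 18 [-0.0008  0.0001  0.0809] span x -0.0025 -0.0001 y -0.0031 0.0032
0.09 9 [-0.0038  0.      0.0998] span x -0.0042 -0.0035 y -0.0009 0.0009
0.105 9 [-0.0048 -0.      0.1113] span x -0.0053 -0.0044 y -0.001 0.0008
0.12 685 [-1.070e-02 -1.000e-04  1.313e-01] span x -0.0308 0.0029 y -0.0118 0.0115
0.135 179 [-0.0464 -0.0083  0.1376] span x -0.0647 -0.0345 y -0.0116 0.012
wrist yellow 440.8 357.5 r 24.1 n 1768 zmax 0.0146 px [252. 195.]
tip [0.44241327 0.3571646  0.00506576]
to blue [ 0.02213602 -0.24794415 -0.05517223]
```

Yellow touched (force 8 N). Next, blue.

>>> {"name": "send_rows", "arguments": {"series": [[0.0149,0,0,-0.015,0],[0.0149,0.0005,-0.005,-0.04,0],[0.0149,0.0015,-0.02,-0.05,0],[0.0149,0.0035,-0.045,-0.05,0],[0.0149,0.0065,-0.08,-0.05,0],[0.0149,0.0095,-0.12,-0.05,0],[0.0149,0.0125,-0.16,-0.05,0],[0.0149,0.0155,-0.2,-0.05,0],[0.0149,0.018,-0.23,-0.05,0],[0.0149,0.0195,-0.244,-0.05,0],[0.0149,0.0195,-0.248,-0.05,0],[0.0149,0.0195,-0.248,-0.05,0]]}}

```text
t: 28.5
eef_pos: [0.4473, 0.1064, 0.1857]
tcp_rot: [-0.07, 0.998, 0.0, 0.0]
force: [-0.1, 0.2, -0.6]
opening: 0.0151
gripper_force: 5.9
```

>>> {"name": "send_rows", "arguments": {"series": [[0.0154,0,0,0,0],[0.0155,0,0,0,0],[0.0155,0,0,0,0],[0.0155,0,0,0,0],[0.0155,0,0,0,0],[0.0155,0,0,0,0],[0.0149,0,0,0,0],[0.0149,0,0,0,0]]}}

```text
t: 29.3
eef_pos: [0.4473, 0.1063, 0.1858]
tcp_rot: [-0.07, 0.998, -0.0, 0.0]
force: [0.3, -0.4, -0.9]
opening: 0.0152
gripper_force: 5.9
```

```bash
python3 -c "
from h import *
s,p,d=chk(); axis(s,d)
circ('wrist','blue',s,p,d);circ('wrist','black',s,p,d)
gotip(.455,.109,.005)
"
```

```text
[235 243  34  33 880] [251. 259.] tool [ 0.0056  0.0009 -0.0229]
white below 950 open 0.01517 gf 5.9 T [-0.027 -0.017  0.022] F [ 0.3 -0.4 -0.9]
-0.03 554 [ 0.0075  0.0009 -0.0214] span x 0.0025 0.0112 y -0.0066 0.0083
-0.015 108 [ 0.0058 -0.0001 -0.0048] span x -0.0006 0.0117 y -0.0071 0.0089
0.0 175 [0.0045 0.0004 0.006 ] span x 0.0002 0.006 y -0.0065 0.0088
0.015 105 [0.0035 0.0009 0.0221] span x 0.0001 0.0052 y -0.004 0.0055
0.03 85 [0.0024 0.0009 0.0369] span x -0.0012 0.0038 y -0.0041 0.0052
0.045 70 [0.0011 0.0002 0.0522] span x -0.003 0.0025 y -0.0041 0.0049
0.06 49 [-0.      0.0001  0.0667] span x -0.0037 0.0012 y -0.0042 0.0046
0.075 16 [-0.0017  0.0001  0.0804] span x -0.0029 -0.0013 y -0.0031 0.0032
0.09 10 [-0.0049 -0.0008  0.1003] span x -0.0062 -0.0045 y -0.0017 0.0009
0.105 14 [-0.006  -0.      0.1122] span x -0.0073 -0.0054 y -0.0019 0.0009
0.12 19 [-7.800e-03 -1.000e-04  1.265e-01] span x -0.0085 -0.0066 y -0.0039 0.0037
wrist blue 455.1 110.5 r 23.8 n 1108 zmax 0.0148 px [250. 184.]
wrist black 455.6 0.1 r 20.1 n 184 zmax 0.0127 px [164. 172.]
wrist black 464.2 236.3 r 24.1 n 1224 zmax 0.0153 px [358. 207.]
wrist black 437.3 360.6 r 17.2 n 151 zmax 0.0074 px [442. 194.]
go [0.4467 0.1072 0.1365] shift [0.0005 0.0009 0.0494] turn 0 | pos [0.4473 0.1064 0.1859] yaw 98.01 t 29.4
```

>>> {"name": "send_rows", "arguments": {"series": [[0.0149,0.0005,0.0015,0.01,0],[0.0149,0.0005,0.0015,0.025,0],[0.0149,0.0005,0.0015,0.038,0],[0.0149,0.0005,0.0015,0.045,0],[0.0149,0.0005,0.0015,0.048,0],[0.0149,0.0005,0.0015,0.0495,0],[0.0149,0.0005,0.0015,0.05,0],[0.0149,0.0005,0.0015,0.05,0]]}}

```text
t: 30.15
eef_pos: [0.4473, 0.108, 0.1367]
tcp_rot: [-0.07, 0.998, 0.0, 0.001]
force: [0.1, -0.0, 5.0]
opening: 0.015
gripper_force: 6.1
```

```bash
python3 -c "
from h import *
s=env.state(); print(s['force'],s['eef_pos'])
M=R.from_quat(s['tcp_rot']).as_matrix(); t=s['eef_pos']+M@np.array([-.008,.0000,.1315]); print('tip',t)
dl=np.array([.464,.235,.06])-t; print('to black', M.T@dl)
"
```

```text
[ 0.1343682  -0.01863196  5.03478463] [0.44733426 0.10797222 0.13665833]
tip [0.45548937 0.10914493 0.00517309]
to black [-0.02607047  0.12345024 -0.05475663]
```

Blue touched (5 N). Next, black.

>>> {"name": "send_rows", "arguments": {"series": [[0.0149,0,0,-0.015,0],[0.0149,-0.001,0.005,-0.04,0],[0.0149,-0.004,0.02,-0.05,0],[0.0149,-0.01,0.045,-0.05,0],[0.0149,-0.016,0.075,-0.05,0],[0.0149,-0.022,0.105,-0.05,0],[0.0149,-0.025,0.119,-0.05,0],[0.0149,-0.0255,0.1235,-0.05,0],[0.0149,-0.0255,0.1235,-0.05,0]]}}

```text
t: 31.05
eef_pos: [0.4546, 0.2335, 0.1858]
tcp_rot: [-0.07, 0.998, -0.0, -0.0]
force: [0.6, 0.3, -0.6]
opening: 0.0151
gripper_force: 5.9
```

>>> {"name": "send_rows", "arguments": {"series": [[0.0154,0,0,0,0],[0.0155,0,0,0,0],[0.0155,0,0,0,0],[0.0155,0,0,0,0],[0.0155,0,0,0,0],[0.0155,0,0,0,0],[0.0149,0,0,0,0],[0.0149,0,0,0,0]]}}

```text
t: 31.85
eef_pos: [0.4546, 0.2336, 0.1858]
tcp_rot: [-0.07, 0.998, 0.0, -0.0]
force: [0.5, -0.6, -0.7]
opening: 0.0148
gripper_force: 5.9
```

```bash
python3 -c "
from h import *
s,p,d=chk(); axis(s,d)
circ('wrist','black',s,p,d)
gotip(.464,.235,.005)
"
```

```text
[235 243  34  33 888] [251. 259.] tool [ 0.0055  0.0009 -0.0229]
white below 984 open 0.01481 gf 5.9 T [-0.006 -0.046 -0.004] F [ 0.5 -0.6 -0.7]
-0.03 551 [ 0.0075  0.0009 -0.0214] span x 0.0029 0.0115 y -0.0066 0.0083
-0.015 112 [ 0.0058  0.0001 -0.0047] span x -0.0004 0.0118 y -0.0072 0.0089
0.0 179 [0.0046 0.0009 0.0062] span x -0.0005 0.0061 y -0.0065 0.0088
0.015 111 [0.0036 0.0009 0.0229] span x -0.0002 0.0049 y -0.004 0.0055
0.03 80 [0.0024 0.0002 0.0372] span x -0.0013 0.0037 y -0.0041 0.0052
0.045 68 [0.0014 0.0005 0.0521] span x -0.0028 0.0023 y -0.0041 0.005
0.06 49 [0.0002 0.0001 0.0672] span x -0.0037 0.0012 y -0.0037 0.0047
0.075 18 [-0.0017  0.0001  0.0811] span x -0.0034 -0.001 y -0.0031 0.0032
0.09 9 [-0.0046  0.      0.0995] span x -0.0052 -0.0041 y -0.0009 0.0009
0.105 9 [-0.0058 -0.      0.113 ] span x -0.0067 -0.0047 y -0.001 0.0008
0.12 21 [-7.500e-03 -1.000e-04  1.256e-01] span x -0.0087 -0.0061 y -0.0038 0.0037
wrist black 455.8 -3.2 r 20.8 n 70 zmax 0.0067 px [ 70. 156.]
wrist black 464.1 237.4 r 23.4 n 1354 zmax 0.0154 px [253. 186.]
wrist black 441.3 359.2 r 20.1 n 478 zmax 0.0083 px [362. 177.]
go [0.4557 0.2332 0.1365] shift [-0.001  -0.0006  0.0493] turn 0 | pos [0.4546 0.2336 0.1858] yaw 98.02 t 31.9
```

>>> {"name": "send_rows", "arguments": {"series": [[0.0149,-0.0005,0.001,0.01,0],[0.0149,-0.0005,0.001,0.025,0],[0.0149,-0.0005,0.001,0.038,0],[0.0149,-0.0005,0.001,0.045,0],[0.0149,-0.0005,0.001,0.048,0],[0.0149,-0.0005,0.001,0.0495,0],[0.0149,-0.0005,0.001,0.05,0],[0.0149,-0.0005,0.001,0.05,0]]}}

```text
t: 32.7
eef_pos: [0.4556, 0.235, 0.1367]
tcp_rot: [-0.07, 0.998, 0.0, 0.001]
force: [-0.6, 0.2, 5.4]
opening: 0.015
gripper_force: 6.0
```

>>> {"name": "send_rows", "arguments": {"series": [[0.0149,0,0,-0.015,0],[0.0149,-0.001,-0.005,-0.04,0],[0.0149,-0.004,-0.02,-0.07,0],[0.0149,-0.0085,-0.045,-0.095,0],[0.0149,-0.0155,-0.08,-0.105,0],[0.0149,-0.023,-0.12,-0.105,0],[0.0149,-0.031,-0.16,-0.105,0],[0.0149,-0.0385,-0.2,-0.105,0],[0.0149,-0.046,-0.24,-0.105,0],[0.0149,-0.054,-0.28,-0.105,0],[0.0149,-0.0615,-0.32,-0.105,0],[0.0149,-0.069,-0.36,-0.105,0]]}}

```text
t: 33.9
eef_pos: [0.574, -0.114, 0.2413]
tcp_rot: [-0.07, 0.998, -0.0, 0.0]
force: [1.1, 0.2, -1.0]
opening: 0.0148
gripper_force: 5.9
```

>>> {"name": "send_rows", "arguments": {"series": [[0.0149,-0.008,-0.04,0,0],[0.0149,-0.0155,-0.08,0,0],[0.0149,-0.021,-0.11,0,0],[0.0149,-0.025,-0.13,0,0],[0.0149,-0.027,-0.139,0,0],[0.0149,-0.0275,-0.141,0,0],[0.0149,-0.0275,-0.141,0,0],[0.0149,-0.0275,-0.141,0,0]]}}

```text
t: 34.7
eef_pos: [0.6204, -0.2469, 0.2412]
tcp_rot: [-0.07, 0.998, 0.0, 0.0]
force: [-1.0, -0.2, 0.1]
opening: 0.0152
gripper_force: 5.9
```

```bash
python3 -c "
from h import *
s,p,d=chk(); axis(s,d)
W=world('wrist',d,s); rim(W,(.629,-.248),.05,.04)
gotip(.629,-.248,.018)
"
```

```text
[241  35   9  16  47] [245.  42.] tool [ 0.154  -0.0056  0.1879]
[212  39   8  21  66] [216.  48.] tool [ 0.1469 -0.0393  0.1918]
[234 243  35  33 888] [251. 259.] tool [ 0.0055  0.0009 -0.023 ]
white below 1666 open 0.01525 gf 5.9 T [ 0.005 -0.002  0.01 ] F [-1.  -0.2  0.1]
-0.03 549 [ 0.0075  0.0009 -0.0214] span x 0.0026 0.0112 y -0.0066 0.0083
-0.015 120 [ 0.0058  0.0001 -0.0041] span x -0.0005 0.0117 y -0.0071 0.0089
0.0 175 [0.0048 0.0009 0.0062] span x 0.0003 0.0063 y -0.0065 0.0088
0.015 109 [0.0041 0.0003 0.0221] span x 0.0006 0.0052 y -0.004 0.0055
0.03 90 [0.003  0.0003 0.0371] span x -0.0009 0.0044 y -0.0038 0.0052
0.045 68 [0.0021 0.0002 0.052 ] span x -0.0018 0.0031 y -0.0041 0.0044
0.06 53 [0.0009 0.0001 0.0666] span x -0.0029 0.0021 y -0.0043 0.0046
0.075 17 [-0.0008  0.0001  0.0813] span x -0.0024 0.0003 y -0.0031 0.0032
0.09 11 [-0.0035  0.      0.0982] span x -0.0043 -0.0027 y -0.0017 0.0009
0.105 14 [-0.0044 -0.0009  0.1107] span x -0.0055 -0.0037 y -0.0019 0.0009
0.12 19 [-6.000e-03 -1.000e-04  1.255e-01] span x -0.0067 -0.0049 y -0.0039 0.0027
rim 488 ((629.1268310546875, -246.080810546875), 27.20133399963379)
go [ 0.6206 -0.2498  0.1495] shift [ 0.0002 -0.0028  0.0918] turn 0 | pos [ 0.6204 -0.247   0.2413] yaw 98.07 t 34.8
```

>>> {"name": "send_rows", "arguments": {"series": [[0.0149,0,-0.002,0.015,0],[0.0149,0,-0.002,0.04,0],[0.0149,0,-0.002,0.065,0],[0.0149,0,-0.002,0.083,0],[0.0149,0,-0.002,0.092,0],[0.0149,0,-0.002,0.094,0],[0.0149,0,-0.002,0.094,0],[0.0149,0,-0.002,0.094,0],[0.0149,0,-0.002,0.085,0],[0.0149,0,-0.002,0.06,0],[0.0149,0,-0.002,0.03,0],[0.0149,0,-0.002,0.0,0]]}}

```text
t: 35.95
eef_pos: [0.6205, -0.2499, 0.2432]
tcp_rot: [-0.07, 0.998, -0.0, 0.0]
force: [0.4, -0.3, -0.7]
opening: 0.015
gripper_force: 5.9
```

>>> {"name": "send_rows", "arguments": {"series": [[0.0149,0,0,-0.02,0],[0.0149,0,0,-0.025,0],[0.0149,0.004,-0.006,-0.025,0],[0.0149,0.016,-0.025,-0.025,0],[0.0149,0.032,-0.05,-0.025,0],[0.0149,0.048,-0.075,-0.025,0],[0.0149,0.062,-0.097,-0.025,0],[0.0149,0.07,-0.11,-0.025,0],[0.0149,0.073,-0.114,-0.025,0],[0.0149,0.073,-0.114,-0.025,0],[0.0149,0.073,-0.114,-0.025,0]]}}

```text
t: 37.05
eef_pos: [0.5647, -0.3722, 0.2656]
tcp_rot: [-0.07, 0.998, 0.0, -0.0]
force: [-0.4, 0.1, -0.9]
opening: 0.0151
gripper_force: 5.9
```

```bash
python3 -c "
from h import *
s,p,d=chk(); axis(s,d)
W=world('wrist',d,s); rim(W,(.5725,-.371),.095,.042);rim(W,(.629,-.248),.05,.04)
s2,p2,d2=grab('scene'); rim(world('scene',d2),(.5725,-.371),.095,.04)
gotip(.5725,-.371,.0065)
"
```

```text
[318  97  28  29 166] [336. 109.] tool [0.0796 0.1094 0.2213]
[320 124  18   7  42] [329. 127.] tool [0.0548 0.0978 0.213 ]
[235 243  34  33 885] [251. 259.] tool [ 0.0056  0.0009 -0.0229]
white below 1681 open 0.01511 gf 5.9 T [-0.012 -0.04  -0.026] F [-0.4  0.1 -0.9]
-0.03 552 [ 0.0076  0.0009 -0.0216] span x 0.0029 0.0111 y -0.0065 0.0083
-0.015 122 [ 0.0057 -0.0001 -0.0041] span x -0.0006 0.0116 y -0.0071 0.0089
0.0 181 [0.0048 0.0009 0.0063] span x -0.0009 0.0063 y -0.0065 0.0088
0.015 106 [0.0039 0.0003 0.0224] span x 0.0006 0.0053 y -0.004 0.0051
0.03 86 [0.0029 0.0002 0.0371] span x -0.0007 0.0042 y -0.0041 0.0052
0.045 71 [0.0019 0.0002 0.0528] span x -0.0017 0.0033 y -0.0041 0.0044
0.06 51 [0.0009 0.0001 0.0669] span x -0.0027 0.002 y -0.0043 0.0046
0.075 18 [-0.0007  0.0001  0.0814] span x -0.0024 0.0001 y -0.0031 0.0032
0.09 11 [-0.0038 -0.      0.0993] span x -0.0047 -0.0032 y -0.0017 0.0009
0.105 15 [-0.0048 -0.0009  0.1131] span x -0.0056 -0.0038 y -0.0019 0.0009
0.12 16 [-0.0064 -0.0005  0.1259] span x -0.0075 -0.005 y -0.0039 0.0027
rim 668 ((571.9501342773438, -369.9041442871094), 33.39728927612305)
rim 387 ((629.5910034179688, -246.74710083007812), 27.87735939025879)
rim 124 ((572.2007446289062, -372.3963623046875), 34.43696212768555)
go [ 0.5642 -0.3728  0.138 ] shift [ 0.0008 -0.0007  0.1278] turn 0 | pos [ 0.5648 -0.372   0.2658] yaw 98.08 t 37.1
```

>>> {"name": "send_rows", "arguments": {"series": [[0.0149,0.011,0,0.01,0],[0.0149,0.011,0,0.03,0],[0.0149,0.011,0,0.055,0],[0.0149,0.011,0,0.08,0],[0.0149,0.011,0,0.105,0],[0.0149,0.011,0,0.119,0],[0.0149,0.011,0,0.125,0],[0.0149,0.011,0,0.1275,0],[0.0149,0.011,0,0.128,0],[0.0149,0.011,0,0.128,0]]}}

```text
t: 38.15
eef_pos: [0.5538, -0.3747, 0.1387]
tcp_rot: [-0.07, 0.998, -0.0, 0.0]
force: [-0.4, 0.5, -0.8]
opening: 0.015
gripper_force: 5.9
```

```bash
python3 -c "
from h import *
s,p,d=chk('w12.png'); axis(s,d); W=world('wrist',d,s); rim(W,(.5725,-.371),.095,.042); print(s['eef_pos'])
"
```

```text
[354 103  38  50 612] [376. 128.] tool [0.0608 0.1097 0.0957]
[349 108   6  11  17] [351. 113.] tool [0.0718 0.079  0.0845]
[235 243  34  33 889] [251. 259.] tool [ 0.0055  0.0009 -0.0229]
white below 1359 open 0.01505 gf 5.9 T [ 0.005 -0.06   0.039] F [-0.4  0.5 -0.8]
-0.03 550 [ 0.0076  0.0009 -0.0213] span x 0.0025 0.0114 y -0.0065 0.0083
-0.015 127 [ 0.006   0.0004 -0.0044] span x -0.0007 0.0116 y -0.0071 0.0089
0.0 183 [0.0053 0.0009 0.006 ] span x -0.0009 0.0067 y -0.0065 0.0087
0.015 118 [0.0046 0.0009 0.0222] span x 0.0015 0.0059 y -0.004 0.0055
0.03 226 [0.0118 0.0009 0.0441] span x 0.0002 0.0154 y -0.0096 0.0114
0.045 242 [0.013  0.0002 0.0485] span x -0.0008 0.0156 y -0.0103 0.0117
0.06 216 [0.0126 0.0002 0.0668] span x -0.0013 0.0139 y -0.0111 0.0119
0.075 134 [ 0.013  -0.0006  0.0817] span x -0.001 0.014 y -0.0118 0.0118
0.09 31 [-0.045  -0.0097  0.0985] span x -0.0464 0.0123 y -0.0115 0.0117
0.105 56 [-0.0456 -0.0077  0.112 ] span x -0.0469 -0.0444 y -0.0116 0.012
0.12 278 [-0.0306 -0.006   0.1343] span x -0.0468 -0.0156 y -0.012 0.0118
0.135 76 [-0.0279  0.0062  0.1354] span x -0.0457 -0.0165 y -0.012 0.0118
rim 1224 ((571.6419067382812, -370.0693359375), 33.9631462097168)
[ 0.55382724 -0.37466772  0.13869412]
```

View pics/w12.png

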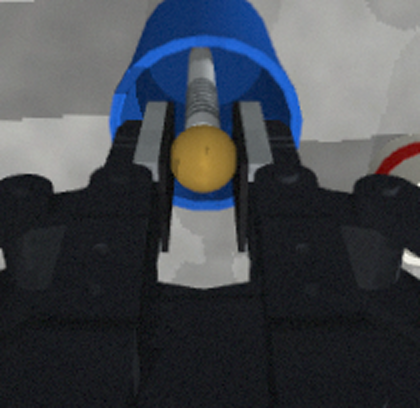

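Crop: the loop is inside the blue jar near its robot-side wall, ball at (203,158). I'll lower it 1 mm, release and retract.

>>> {"name": "send_rows", "arguments": {"series": [[0.0149,0,0,0.001,0],[0.0149,0,0,0.001,0],[0.0165,0,0,0.001,0],[0.019,0,0,0.001,0],[0.025,0,0,0.001,0],[0.035,0,0,0.001,0],[0.045,0,0,0.001,0],[0.05,0,0,0.001,0],[0.05,0,0,0.001,0]]}}

```text
t: 39.1
eef_pos: [0.5534, -0.3746, 0.1368]
tcp_rot: [-0.07, 0.998, -0.0, 0.0]
force: [-0.7, -0.2, 0.4]
opening: 0.05
gripper_force: 0.0
```

>>> {"name": "send_rows", "arguments": {"series": [[0.05,0,0,-0.01,0],[0.05,0,0,-0.03,0],[0.05,0,0,-0.06,0],[0.05,0,0,-0.1,0],[0.06,0,0,-0.13,0],[0.06,0,0,-0.13,0],[0.06,0,0,-0.13,0]]}}

```text
t: 39.8
eef_pos: [0.5537, -0.3748, 0.2677]
tcp_rot: [-0.07, 0.998, -0.001, 0.001]
force: [0.1, -1.0, -0.1]
opening: 0.0603
gripper_force: 0.0
```

```bash
python3 -c "
from h import *
s,p,d=grab('wrist'); a=p.copy(); save('w13.png',p,(100,100,400,330),2)
W=world('wrist',d,s); rim(W,(.5725,-.371),.095,.042)
s2,p2,d2=grab('scene')
for k in('red','yellow','blue','black','green'): circ('scene',k,s2,p2,d2)
"
```

```text
rim 681 ((571.8184814453125, -370.21710205078125), 33.51544952392578)
scene red 457.3 -5.8 r 24.6 n 161 zmax 0.0165 px [222. 189.]
scene yellow 442.2 354.8 r 25.6 n 132 zmax 0.0196 px [315. 146.]
scene blue 456.4 106.5 r 25.1 n 91 zmax 0.0159 px [253. 175.]
scene black 466.2 234.0 r 25.4 n 120 zmax 0.0164 px [289. 163.]
scene green 599.5 337.4 r 26.6 n 191 zmax 0.0148 px [337. 180.]
scene green 605.8 230.7 r 27.3 n 213 zmax 0.0143 px [310. 195.]
scene green 615.3 106.4 r 27.4 n 235 zmax 0.0156 px [277. 212.]
scene green 623.9 13.1 r 27.3 n 246 zmax 0.017 px [252. 226.]
```

View pics/w13.png

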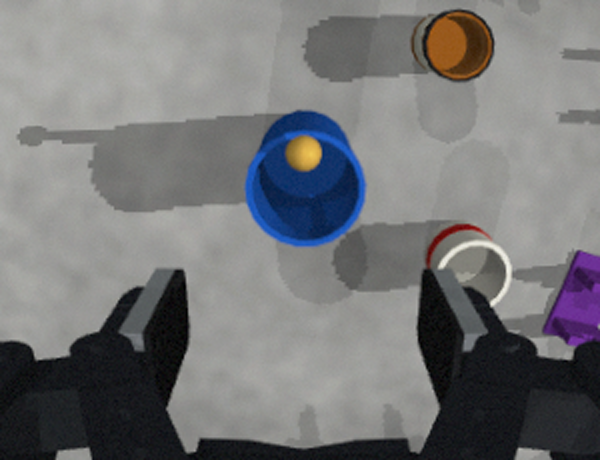

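The loop stands in the jar with its ball at (303,153), the jar is upright and the pots are undisturbed. Next, the lids.

```bash
python3 -c "
from h import *
s,p,d=grab('wrist'); W=world('wrist',d,s); M=R.from_quat(s['tcp_rot']).as_matrix(); T=(W-s['eef_pos'])@M
m=(abs(T[...,0])<.03)&(abs(T[...,1])<.07)&(T[...,2]<.03)&(d>0)
q=T[m]; 
for sg in(-1,1):
    k=q[q[:,1]*sg>.02]; top=k[k[:,2]>np.percentile(k[:,2],98)]; print(s['opening'],len(k),top.max(0),top.min(0), 'inner y',np.abs(k[k[:,2]>-.03][:,1]).min())
go(.6215,.014,.20,98)
"
```

```text
0.0600361345795057 14621 [ 0.01174425 -0.02859393 -0.00354741] [-0.0108187  -0.0423379  -0.01619153] inner y 0.02850407877548723
0.0600361345795057 15107 [ 0.01181158  0.0447438  -0.00346444] [-0.01103808  0.03045608 -0.01606849] inner y 0.03043846466167114
go [0.6215 0.014  0.2   ] shift [-0.1221  0.3749  0.0661] turn 0.01 | pos [ 0.553  -0.3743  0.2659] yaw 98.01 t 40.0
```

>>> {"name": "send_rows", "arguments": {"series": [[0.07,-0.01,0.03,0,0],[0.07,-0.026,0.08,0,0],[0.07,-0.042,0.13,0.02,0],[0.07,-0.057,0.175,0.04,0],[0.07,-0.072,0.22,0.06,0],[0.07,-0.086,0.265,0.066,0],[0.07,-0.101,0.31,0.066,0],[0.07,-0.114,0.35,0.066,0],[0.07,-0.1221,0.3749,0.066,0],[0.07,-0.1221,0.3749,0.066,0],[0.07,-0.1221,0.3749,0.066,0]]}}

```text
t: 41.05
eef_pos: [0.6215, 0.0141, 0.2]
tcp_rot: [-0.07, 0.998, -0.0, -0.001]
force: [0.5, -0.3, 0.2]
opening: 0.0705
gripper_force: 0.0
```

```bash
python3 -c "
from h import *
s,p,d=grab('wrist'); save('w14.png',p,k=1)
for k in('red','blue','black','green'): circ('wrist',k,s,p,d)
go(.6215,.014,.02,98,s)
"
```

```text
wrist red 456.6 -2.9 r 24.3 n 1386 zmax 0.0151 px [256.  31.]
wrist blue 455.7 109.7 r 24.3 n 1029 zmax 0.015 px [351.  49.]
wrist blue 718.8 109.8 r 6.7 n 64 zmax 0.0297 px [315. 263.]
wrist black 454.8 -1.9 r 20.5 n 223 zmax 0.0072 px [267.  29.]
wrist black 464.6 236.6 r 24.6 n 943 zmax 0.0152 px [440.  84.]
wrist black 440.8 360.7 r 20.4 n 172 zmax 0.0078 px [503.  91.]
wrist green 620.7 17.5 r 28.2 n 1860 zmax 0.0118 px [253. 175.]
wrist green 613.3 109.8 r 28.5 n 1706 zmax 0.0118 px [331. 180.]
wrist green 605.2 234.5 r 28.9 n 1256 zmax 0.0124 px [419. 188.]
wrist green 596.3 341.5 r 29.2 n 872 zmax 0.0119 px [475. 193.]
go [0.6215 0.014  0.02  ] shift [-2.0e-04 -1.0e-04  1.8e-01] turn 0.09 | pos [0.6215 0.0141 0.2   ] yaw 98.09 t 41.0
```

>>> {"name": "send_rows", "arguments": {"series": [[0.07,0.0005,0.0008,0.03,0],[0.07,0.0005,0.0008,0.07,0],[0.07,0.0005,0.0008,0.11,0],[0.07,0.0005,0.0008,0.15,0],[0.07,0.0005,0.0008,0.175,0],[0.07,0.0005,0.0008,0.19,0],[0.07,0.0005,0.0008,0.196,0],[0.07,0.0005,0.0008,0.198,0],[0.07,0.0005,0.0008,0.199,0],[0.07,0.0005,0.0008,0.199,0]]}}

```text
t: 42.1
eef_pos: [0.622, 0.0142, 0.0027]
tcp_rot: [-0.07, 0.998, -0.0, 0.001]
force: [-0.8, 0.3, -0.1]
opening: 0.0699
gripper_force: 0.0
```

```bash
python3 -c "
from h import *
s,p,d=grab('wrist'); save('w15.png',p,(100,150,400,375),2); W=world('wrist',d,s); M=R.from_quat(s['tcp_rot']).as_matrix(); T=(W-s['eef_pos'])@M
circ('wrist','green',s,p,d)
q=T[(abs(T[...,0])<.009)&(abs(T[...,1])<.05)&(abs(T[...,1])>.033)&(d>0)&(T[...,2]<.0)]
for sg in(-1,1):
    k=q[q[:,1]*sg>0]; print(np.percentile(k[:,2],[50,95,99]), len(k))
print(s['eef_pos'],s['force'])
"
```

```text
wrist green 620.5 17.4 r 28.8 n 8946 zmax 0.0117 px [256. 246.]
wrist green 613.0 109.6 r 29.2 n 5064 zmax 0.0116 px [413. 244.]
wrist green 618.5 213.1 r 13.8 n 92 zmax 0.0073 px [510. 262.]
[-0.0476933  -0.01339166 -0.00854791] 2113
[-0.04028601 -0.01276917 -0.00851165] 1705
[0.62198065 0.0141716  0.0026811 ] [-0.76456358  0.34373223 -0.14824074]
```

View pics/w15.png

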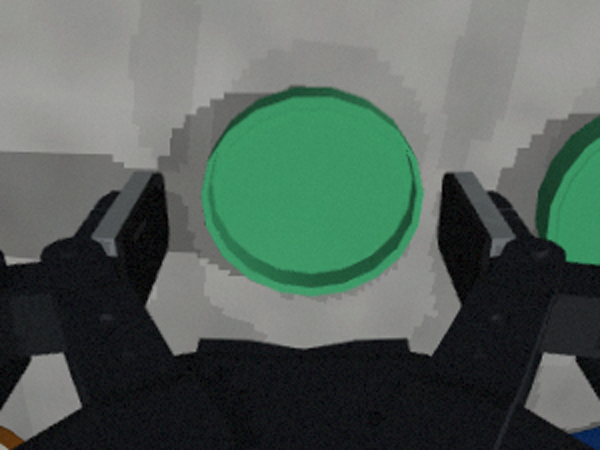

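Image: the lid is centred at (312,190) between fingertips at 163 and 440, so the lid is about 3 mm toward +y. I'll correct that, lower, and close.

>>> {"name": "send_rows", "arguments": {"series": [[0.07,0.001,0.0023,0,0],[0.07,0.001,0.0023,0.002,0],[0.07,0.001,0.0023,0.0042,0],[0.07,0.001,0.0023,0.0042,0],[0.06,0.001,0.0023,0.0042,0],[0.056,0.001,0.0023,0.0042,0],[0.0555,0.001,0.0023,0.0042,0],[0.0555,0.001,0.0023,0.0042,0],[0.0555,0.001,0.0023,0.0042,0],[0.0555,0.001,0.0023,0.0042,0]]}}

```text
t: 43.15
eef_pos: [0.6201, 0.0166, -0.0021]
tcp_rot: [-0.07, 0.998, 0.0, 0.0]
force: [-2.8, -0.7, 5.8]
opening: 0.0562
gripper_force: 23.0
```

```bash
python3 -c "
from h import *
s,p,d=grab('wrist'); W=world('wrist',d,s); 
circ('wrist','green',s,p,d)
print(s['eef_pos'],s['force'],s['opening'],s['gripper_force'])
"
```

```text
wrist green 611.5 44.5 r 0.7 n 9396 zmax 0.0188 px [251. 252.]
wrist green 613.0 109.9 r 29.1 n 4930 zmax 0.0115 px [414. 248.]
[ 0.62013949  0.01658084 -0.00213861] [-2.79763042 -0.6877405   5.80277395] 0.056177265829412765 23.004821045324206
```

>>> {"name": "send_rows", "arguments": {"series": [[0.0555,0,0,-0.01,0],[0.0555,0,0,-0.03,0],[0.0555,0.01,0,-0.055,0],[0.0555,0.04,0.001,-0.06,0],[0.0555,0.075,0.0015,-0.06,0],[0.0555,0.11,0.002,-0.06,0],[0.0555,0.14,0.0025,-0.06,0],[0.0555,0.16,0.0029,-0.06,0],[0.0555,0.1657,0.0029,-0.06,0],[0.0555,0.1657,0.0029,-0.06,0],[0.0555,0.1657,0.0029,-0.06,0]]}}

```text
t: 44.3
eef_pos: [0.4569, -0.0036, 0.058]
tcp_rot: [-0.07, 0.998, -0.0, 0.001]
force: [1.2, -0.4, -0.4]
opening: 0.0557
gripper_force: 22.9
```

```bash
cat >> h.py <<'E'
def lidoff(s,p,d,nm=None):
    """lid held: centre of green in tool frame (bias removed)"""
    W=world('wrist',d,s); M=R.from_quat(s['tcp_rot']).as_matrix(); T=(W-s['eef_pos'])@M
    hsv=cv2.cvtColor(p,cv2.COLOR_RGB2HSV); g=(hsv[...,0]>60)&(hsv[...,0]<85)&(hsv[...,1]>60)&(d>0)&(np.hypot(T[...,0],T[...,1])<.045)
    g&=T[...,2]<np.percentile(T[g][:,2],50)+.012
    q=T[g]; top=q[q[:,2]<np.percentile(q[:,2],60)+.002]
    (x,y),r=cv2.minEnclosingCircle((top[:,:2]*1e3).astype(np.float32))
    pl=np.linalg.lstsq(np.c_[top[:,:2],np.ones(len(top))],top[:,2],rcond=None)[0]
    print('lid tool',round(x-.5,1),round(y-.9,1),'r',round(r,1),'ztop',np.median(top[:,2]).round(4),'slope',pl[:2].round(3))
    print('pos',s['eef_pos'].round(4),'open',round(s['opening'],4),'gf',round(s['gripper_force'],1),'F',s['force'].round(1),'t',round(s['t'],1))
    if nm: save(nm,p,(100,100,400,375),2)
E
python3 -c "
from h import *
s,p,d=grab('wrist'); lidoff(s,p,d,'w16.png'); circ('wrist','red',s,p,d); circ('wrist','blue',s,p,d)
"
```

```text
lid tool 6.9 -1.0 r 40.9 ztop -0.0113 slope [-0.083  0.018]
pos [ 0.4569 -0.0036  0.058 ] open 0.0557 gf 22.9 F [ 1.2 -0.4 -0.4] t 44.3
wrist red 449.9 -4.0 r 22.9 n 1061 zmax 0.015 px [250. 192.]
wrist blue 455.6 109.5 r 24.7 n 2359 zmax 0.0147 px [394. 231.]
```

View pics/w16.png

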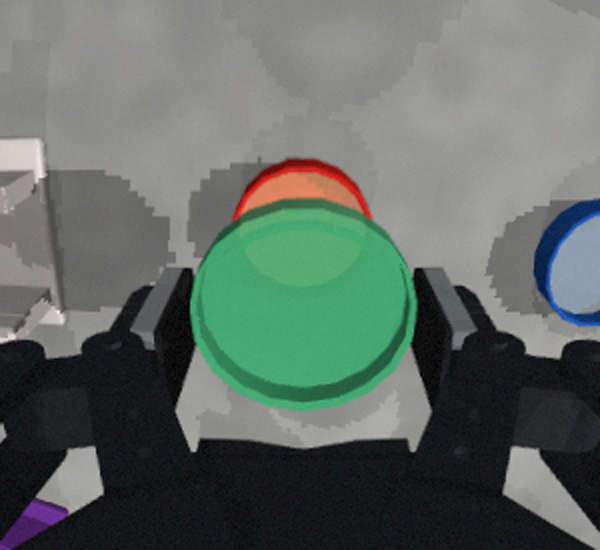

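Image: the lid is held level, centred at (303,303) between the fingers, with the red dish just beyond it at (303,200) as the oblique view would show. I'll refine the lid offset.

```bash
cat >> h.py <<'E'
def lidoff(s,p,d,nm=None):
    W=world('wrist',d,s); M=R.from_quat(s['tcp_rot']).as_matrix(); T=(W-s['eef_pos'])@M
    hsv=cv2.cvtColor(p,cv2.COLOR_RGB2HSV); g=(hsv[...,0]>55)&(hsv[...,0]<90)&(hsv[...,1]>60)&(d>0)&(np.hypot(T[...,0],T[...,1])<.04)&(abs(T[...,1])<.03)
    g&=abs(T[...,2]-np.median(T[g][:,2]))<.008
    g=cv2.erode(g.astype(np.uint8),np.ones((3,3)))>0
    q=T[g]; A=np.c_[q[:,:2],np.ones(len(q))]
    k=np.ones(len(q),bool)
    for _ in range(6):
        pl=np.linalg.lstsq(A[k],q[k,2],rcond=None)[0]; k=abs(A@pl-q[:,2])<.0015
    top=q[k]; xs=np.percentile(top[:,0],[.3,99.7])*1e3; ys=np.percentile(top[:,1],[.3,99.7])*1e3
    print('lid tool x',xs.round(1),(xs.mean()-.5).round(2),'y',ys.round(1),(ys.mean()-.9).round(2),'ztop',pl[2].round(4),'slope',pl[:2].round(3),len(q),k.sum())
    print('pos',s['eef_pos'].round(4),'open',round(s['opening'],4),'gf',round(s['gripper_force'],1),'F',s['force'].round(1),'t',round(s['t'],1))
    if nm: save(nm,p,(100,100,400,375),2)
E
python3 -c "
from h import *
s,p,d=grab('wrist'); lidoff(s,p,d)
go(.4556,-.0036,.0045,98,s)
"
```

```text
lid tool x [-26.8  27.4] -0.21 y [-25.9  28.1] 0.19 ztop -0.0113 slope [ 0.004 -0.   ] 8679 8448
pos [ 0.4569 -0.0036  0.0579] open 0.056 gf 22.9 F [ 0.1 -0.4  0.1] t 44.4
go [ 0.4556 -0.0036  0.0045] shift [0.0013 0.0002 0.0534] turn 0.02 | pos [ 0.4569 -0.0036  0.0579] yaw 98.02 t 44.4
```

>>> {"name": "send_rows", "arguments": {"series": [[0.0555,0,0,0.015,0],[0.0555,0,0,0.033,0],[0.0555,0,0,0.044,0],[0.0555,0,0,0.05,0],[0.0555,0,0,0.0525,0],[0.0555,0,0,0.0532,0],[0.0555,0,0,0.0532,0]]}}

```text
t: 45.1
eef_pos: [0.456, -0.0036, 0.0048]
tcp_rot: [-0.07, 0.998, -0.0, 0.0]
force: [-1.0, -0.7, 0.8]
opening: 0.0558
gripper_force: 22.9
```

```bash
python3 -c "
from h import *
s,p,d=grab('wrist'); lidoff(s,p,d)
"
```

```text
lid tool x [-26.8  27.4] -0.22 y [-26.  28.] 0.12 ztop -0.0113 slope [0.004 0.001] 8726 8436
pos [ 0.456  -0.0036  0.0048] open 0.0558 gf 22.9 F [-1.  -0.7  0.8] t 45.1
```

>>> {"name": "send_rows", "arguments": {"series": [[0.058,0,0,0,0],[0.062,0,0,0,0],[0.07,0,0,0,0],[0.07,0,0,0,0],[0.07,0,0,-0.02,0],[0.07,0,0,-0.05,0],[0.07,0,0,-0.09,0],[0.07,0,0,-0.12,0],[0.07,0,0,-0.12,0]]}}

```text
t: 46.05
eef_pos: [0.4578, -0.0037, 0.1282]
tcp_rot: [-0.07, 0.998, -0.0, 0.003]
force: [-0.5, -0.4, -0.3]
opening: 0.0701
gripper_force: 0.0
```

```bash
python3 -c "
from h import *
s,p,d=grab('wrist'); lidoff(s,p,d)
W=world('wrist',d,s); hsv=cv2.cvtColor(p,cv2.COLOR_RGB2HSV); print('ztop world',s['eef_pos'][2])
for k in('blue','black','yellow','green'): circ('wrist',k,s,p,d)
"
```

```text
lid tool x [-24.   29.2] 2.08 y [-24.9  27.7] 0.46 ztop 0.113 slope [-0.009 -0.002] 2749 2647
pos [ 0.4578 -0.0037  0.1282] open 0.0701 gf 0.0 F [-0.5 -0.4 -0.3] t 46.0
ztop world 0.1281893781478657
wrist blue 454.9 109.7 r 24.5 n 1525 zmax 0.0148 px [364. 203.]
wrist black 463.8 236.6 r 24.4 n 1112 zmax 0.0149 px [458. 224.]
wrist yellow 450.0 338.9 r 15.1 n 61 zmax 0.0091 px [510. 221.]
wrist green 456.8 -2.5 r 28.4 n 3086 zmax 0.0175 px [252. 189.]
wrist green 596.6 340.4 r 29.0 n 487 zmax 0.0114 px [476. 310.]
wrist green 597.4 90.3 r 11.6 n 164 zmax 0.0117 px [315. 319.]
```

Red lid seated: level, top at z≈0.016. I'll do the same for lid 1 → blue.

```bash
python3 -c "
from h import *
go(.6136,.1088,.0,98)
"
```

```text
go [0.6136 0.1088 0.    ] shift [-0.1704  0.0896  0.1267] turn 0.01 | pos [ 0.4569 -0.0037  0.1261] yaw 98.01 t 46.1
```

>>> {"name": "send_rows", "arguments": {"series": [[0.07,-0.02,0.01,0,0],[0.07,-0.06,0.032,0,0],[0.07,-0.1,0.053,0,0],[0.07,-0.14,0.074,0.01,0],[0.07,-0.164,0.086,0.03,0],[0.07,-0.1704,0.0896,0.06,0],[0.07,-0.1704,0.0896,0.08,0],[0.07,-0.1704,0.0896,0.08,0],[0.07,-0.1704,0.0896,0.08,0],[0.07,-0.1704,0.0896,0.08,0]]}}

```text
t: 47.1
eef_pos: [0.6124, 0.1088, 0.0456]
tcp_rot: [-0.07, 0.998, 0.0, 0.001]
force: [-0.3, -0.9, 0.4]
opening: 0.0701
gripper_force: 0.0
```

```bash
python3 -c "
from h import *
s,p,d=grab('wrist'); lidoff(s,p,d); circ('wrist','green',s,p,d); circ('wrist','blue',s,p,d)
go(.6136,.1088,-.0012,98,s)
"
```

```text
lid tool x [-27.3  26.7] -0.8 y [-25.9  27.3] -0.22 ztop 0.0364 slope [ 0.001 -0.001] 5287 5158
pos [0.6124 0.1088 0.0456] open 0.0701 gf 0.0 F [-0.3 -0.9  0.4] t 47.1
wrist green 477.0 -2.8 r 20.1 n 603 zmax 0.0174 px [109.   5.]
wrist green 613.2 109.9 r 28.7 n 5760 zmax 0.0116 px [251. 222.]
wrist green 605.2 234.6 r 29.1 n 3726 zmax 0.0114 px [417. 230.]
wrist green 596.9 340.2 r 29.3 n 1264 zmax 0.0113 px [500. 234.]
wrist blue 467.8 111.2 r 19.8 n 737 zmax 0.0156 px [285.   7.]
go [ 0.6136  0.1088 -0.0012] shift [-0.0011 -0.0001  0.0468] turn 0.0 | pos [0.6124 0.1088 0.0456] yaw 98.0 t 47.1
```

>>> {"name": "send_rows", "arguments": {"series": [[0.07,-0.001,0,0.015,0],[0.07,-0.001,0,0.035,0],[0.07,-0.001,0,0.044,0],[0.07,-0.001,0,0.0468,0],[0.07,-0.001,0,0.0468,0],[0.06,-0.001,0,0.0468,0],[0.056,-0.001,0,0.0468,0],[0.0555,-0.001,0,0.0468,0],[0.0555,-0.001,0,0.0468,0],[0.0555,-0.001,0,0.0468,0],[0.0555,-0.001,0,0.0468,0]]}}

```text
t: 48.25
eef_pos: [0.6135, 0.1091, -0.0011]
tcp_rot: [-0.07, 0.998, 0.0, 0.001]
force: [-2.5, -0.6, 7.1]
opening: 0.056
gripper_force: 19.9
```

>>> {"name": "send_rows", "arguments": {"series": [[0.0555,0,0,-0.01,0],[0.0555,0,0,-0.03,0],[0.0555,0.01,0.001,-0.055,0],[0.0555,0.04,0.006,-0.06,0],[0.0555,0.075,0.011,-0.06,0],[0.0555,0.11,0.016,-0.06,0],[0.0555,0.137,0.02,-0.06,0],[0.0555,0.152,0.0217,-0.06,0],[0.0555,0.1564,0.0222,-0.06,0],[0.0555,0.1564,0.0222,-0.06,0],[0.0555,0.1564,0.0222,-0.06,0]]}}

```text
t: 49.35
eef_pos: [0.456, 0.1093, 0.0581]
tcp_rot: [-0.07, 0.998, 0.0, 0.001]
force: [-0.1, 0.5, -0.7]
opening: 0.0555
gripper_force: 19.8
```

```bash
python3 -c "
from h import *
s,p,d=grab('wrist'); lidoff(s,p,d); 
go(.4556,.1090,.0047,98,s)
s2,p2,d2=grab('scene')
for k in('blue','black','yellow','green'): circ('scene',k,s2,p2,d2)
"
```

```text
lid tool x [-26.6  27.9] 0.14 y [-26.1  28. ] 0.1 ztop -0.0103 slope [-0.001 -0.   ] 8640 8366
pos [0.456  0.1093 0.0581] open 0.0555 gf 19.8 F [-0.1  0.5 -0.7] t 49.4
go [0.4556 0.109  0.0047] shift [ 0.0005 -0.0002  0.0534] turn 0.01 | pos [0.456  0.1093 0.0581] yaw 98.01 t 49.4
scene blue 458.2 106.3 r 23.7 n 103 zmax 0.0154 px [253. 177.]
scene black 465.6 233.3 r 24.5 n 118 zmax 0.0169 px [289. 164.]
scene yellow 443.0 354.3 r 27.4 n 130 zmax 0.0199 px [315. 146.]
scene green 597.8 337.4 r 28.0 n 194 zmax 0.0145 px [337. 180.]
scene green 460.9 -4.2 r 26.0 n 221 zmax 0.0226 px [223. 188.]
scene green 607.3 230.4 r 27.2 n 214 zmax 0.0147 px [310. 195.]
```

>>> {"name": "send_rows", "arguments": {"series": [[0.0555,0.0003,0,0.015,0],[0.0555,0.0003,0,0.033,0],[0.0555,0.0003,0,0.044,0],[0.0555,0.0003,0,0.05,0],[0.0555,0.0003,0,0.0522,0],[0.0555,0.0003,0,0.0525,0],[0.0555,0.0003,0,0.0525,0]]}}

```text
t: 50.15
eef_pos: [0.455, 0.1092, 0.0056]
tcp_rot: [-0.07, 0.998, 0.0, 0.0]
force: [-0.2, 0.6, 0.7]
opening: 0.0558
gripper_force: 19.8
```

>>> {"name": "send_rows", "arguments": {"series": [[0.058,0,0,0,0],[0.062,0,0,0,0],[0.07,0,0,0,0],[0.07,0,0,0,0],[0.07,0,0,-0.02,0],[0.07,0,0,-0.05,0],[0.07,0,0,-0.09,0],[0.07,0,0,-0.12,0],[0.07,0,0,-0.12,0],[0.07,0,0,-0.12,0]]}}

```text
t: 51.15
eef_pos: [0.4549, 0.1092, 0.1254]
tcp_rot: [-0.07, 0.998, 0.0, 0.001]
force: [-0.5, -0.1, -0.3]
opening: 0.0698
gripper_force: 0.0
```

```bash
python3 -c "
from h import *
s,p,d=grab('wrist'); lidoff(s,p,d); 
for k in('black','yellow','green'): circ('wrist',k,s,p,d)
go(.6057,.2336,.04,98,s)
"
```

```text
lid tool x [-26.  27.] -0.04 y [-25.4  27.4] 0.07 ztop 0.1102 slope [-0.004 -0.   ] 2828 2747
pos [0.4549 0.1092 0.1254] open 0.0698 gf 0.0 F [-0.5 -0.1 -0.3] t 51.1
wrist black 464.1 236.8 r 24.1 n 1714 zmax 0.0147 px [377. 218.]
wrist black 433.8 359.8 r 15.7 n 143 zmax 0.0073 px [470. 201.]
wrist yellow 441.2 356.6 r 24.7 n 1138 zmax 0.0147 px [468. 210.]
wrist green 456.2 -2.4 r 28.7 n 2743 zmax 0.0176 px [132. 177.]
wrist green 455.1 110.4 r 28.3 n 3153 zmax 0.0178 px [251. 192.]
go [0.6057 0.2336 0.04  ] shift [-0.1665  0.1022  0.0856] turn 0.01 | pos [0.4549 0.1092 0.1254] yaw 98.01 t 51.1
```

Blue is covered and level. Next, lid 2 → black.

>>> {"name": "send_rows", "arguments": {"series": [[0.07,-0.02,0.012,0,0],[0.07,-0.06,0.037,0,0],[0.07,-0.1,0.061,0,0],[0.07,-0.14,0.086,0.01,0],[0.07,-0.161,0.099,0.03,0],[0.07,-0.1668,0.1022,0.06,0],[0.07,-0.1668,0.1022,0.08,0],[0.07,-0.1668,0.1022,0.08,0],[0.07,-0.1668,0.1022,0.08,0],[0.07,-0.1668,0.1022,0.08,0]]}}

```text
t: 52.2
eef_pos: [0.6059, 0.2336, 0.0462]
tcp_rot: [-0.07, 0.998, 0.0, 0.001]
force: [-1.0, -0.1, 0.4]
opening: 0.0702
gripper_force: 0.0
```

```bash
python3 -c "
from h import *
s,p,d=grab('wrist'); lidoff(s,p,d); circ('wrist','green',s,p,d); circ('wrist','black',s,p,d)
go(.6057,.2336,-.001,98,s)
"
```

```text
lid tool x [-25.1  28.8] 1.32 y [-25.5  27.7] 0.2 ztop 0.037 slope [ 0.002 -0.   ] 5235 5125
pos [0.6059 0.2336 0.0462] open 0.0702 gf 0.0 F [-1.  -0.1  0.4] t 52.2
wrist green 465.2 19.1 r 10.5 n 344 zmax 0.0169 px [ 6. 12.]
wrist green 469.0 109.7 r 24.4 n 1071 zmax 0.0175 px [94.  9.]
wrist green 604.8 234.6 r 28.6 n 5761 zmax 0.0115 px [251. 219.]
wrist green 596.6 342.0 r 29.2 n 4137 zmax 0.0113 px [399. 225.]
wrist black 465.3 237.5 r 23.7 n 2578 zmax 0.0151 px [288.  17.]
wrist black 439.9 359.8 r 21.1 n 809 zmax 0.0077 px [456.  20.]
go [ 0.6057  0.2336 -0.001 ] shift [0.0003 0.     0.0472] turn 0.01 | pos [0.6059 0.2336 0.0462] yaw 98.01 t 52.2
```

>>> {"name": "send_rows", "arguments": {"series": [[0.07,0.001,0,0.015,0],[0.07,0.001,0,0.035,0],[0.07,0.001,0,0.044,0],[0.07,0.001,0,0.0472,0],[0.07,0.001,0,0.0472,0],[0.06,0.001,0,0.0472,0],[0.056,0.001,0,0.0472,0],[0.0555,0.001,0,0.0472,0],[0.0555,0.001,0,0.0472,0],[0.0555,0.001,0,0.0472,0],[0.0555,0.001,0,0.0472,0]]}}

```text
t: 53.35
eef_pos: [0.6051, 0.2336, -0.001]
tcp_rot: [-0.07, 0.998, 0.0, 0.001]
force: [-1.8, -0.4, 6.9]
opening: 0.0558
gripper_force: 11.2
```

>>> {"name": "send_rows", "arguments": {"series": [[0.0555,0,0,-0.01,0],[0.0555,0,0,-0.03,0],[0.0555,0.01,0.001,-0.055,0],[0.0555,0.04,0.006,-0.06,0],[0.0555,0.075,0.012,-0.06,0],[0.0555,0.105,0.0165,-0.06,0],[0.0555,0.125,0.0195,-0.06,0],[0.0555,0.136,0.0213,-0.06,0],[0.0555,0.1387,0.0218,-0.06,0],[0.0555,0.1387,0.0218,-0.06,0],[0.0555,0.1387,0.0218,-0.06,0]]}}

```text
t: 54.45
eef_pos: [0.4651, 0.2358, 0.058]
tcp_rot: [-0.07, 0.998, 0.0, 0.0]
force: [-0.5, -0.2, -0.9]
opening: 0.0555
gripper_force: 11.2
```

```bash
python3 -c "
from h import *
s,p,d=grab('wrist'); lidoff(s,p,d); circ('wrist','green',s,p,d); circ('wrist','yellow',s,p,d)
go(.4645,.2360,.005,98,s)
s2,p2,d2=grab('scene')
for k in('black',): circ('scene',k,s2,p2,d2)
"
```

```text
lid tool x [-26.5  28.1] 0.32 y [-26.   28.1] 0.18 ztop -0.01 slope [0. 0.] 8592 8327
pos [0.4651 0.2358 0.058 ] open 0.0555 gf 11.2 F [-0.5 -0.2 -0.9] t 54.5
wrist green 454.1 110.4 r 29.4 n 4142 zmax 0.0177 px [ 83. 179.]
wrist green 458.2 19.9 r 18.1 n 352 zmax 0.0168 px [  3. 170.]
wrist green 580.7 356.2 r 18.5 n 290 zmax 0.0111 px [361. 345.]
wrist yellow 441.7 356.9 r 24.7 n 2874 zmax 0.0147 px [413. 205.]
go [0.4645 0.236  0.005 ] shift [0.0006 0.0003 0.053 ] turn -0.01 | pos [0.4651 0.2358 0.058 ] yaw 97.99 t 54.5
scene black 468.0 232.0 r 24.4 n 96 zmax 0.0189 px [289. 164.]
```

>>> {"name": "send_rows", "arguments": {"series": [[0.0555,0,0.0003,0.015,0],[0.0555,0,0.0003,0.033,0],[0.0555,0,0.0003,0.044,0],[0.0555,0,0.0003,0.05,0],[0.0555,0,0.0003,0.0518,0],[0.0555,0,0.0003,0.0522,0],[0.0555,0,0.0003,0.0522,0]]}}

```text
t: 55.25
eef_pos: [0.4645, 0.2361, 0.0062]
tcp_rot: [-0.07, 0.998, 0.0, 0.0]
force: [-0.8, 0.0, 0.6]
opening: 0.0558
gripper_force: 11.2
```

>>> {"name": "send_rows", "arguments": {"series": [[0.058,0,0,0,0],[0.062,0,0,0,0],[0.07,0,0,0,0],[0.07,0,0,0,0],[0.07,0,0,-0.02,0],[0.07,0,0,-0.05,0],[0.07,0,0,-0.09,0],[0.07,0,0,-0.12,0],[0.07,0,0,-0.12,0],[0.07,0,0,-0.12,0]]}}

```text
t: 56.25
eef_pos: [0.4644, 0.2361, 0.126]
tcp_rot: [-0.07, 0.998, 0.0, 0.001]
force: [-0.3, 0.2, -0.8]
opening: 0.0704
gripper_force: 0.0
```

```bash
python3 -c "
from h import *
s,p,d=grab('wrist'); lidoff(s,p,d); 
for k in('yellow','green'): circ('wrist',k,s,p,d)
go(.5970,.3405,.04,98,s)
"
```

```text
lid tool x [-26.  27.] -0.01 y [-24.8  27.4] 0.4 ztop 0.1109 slope [-0.004  0.001] 2773 2676
pos [0.4644 0.2361 0.126 ] open 0.0704 gf 0.0 F [-0.3  0.2 -0.8] t 56.2
wrist yellow 441.4 357.1 r 24.4 n 1891 zmax 0.015 px [378. 185.]
wrist green 456.3 -2.3 r 29.5 n 1725 zmax 0.018 px [ 31. 155.]
wrist green 455.3 110.2 r 29.0 n 2687 zmax 0.0174 px [119. 164.]
wrist green 464.7 237.4 r 28.3 n 3124 zmax 0.0182 px [251. 192.]
wrist green 590.0 329.1 r 21.5 n 571 zmax 0.0114 px [315. 310.]
go [0.597  0.3405 0.04  ] shift [-0.1457  0.0848  0.0862] turn 0.01 | pos [0.4644 0.2361 0.126 ] yaw 98.01 t 56.2
```

Black is covered. Now lid 3 → yellow.

>>> {"name": "send_rows", "arguments": {"series": [[0.07,-0.02,0.012,0,0],[0.07,-0.06,0.035,0,0],[0.07,-0.1,0.058,0,0],[0.07,-0.125,0.073,0.01,0],[0.07,-0.14,0.082,0.03,0],[0.07,-0.1457,0.0848,0.06,0],[0.07,-0.1457,0.0848,0.08,0],[0.07,-0.1457,0.0848,0.08,0],[0.07,-0.1457,0.0848,0.08,0],[0.07,-0.1457,0.0848,0.08,0]]}}

```text
t: 57.3
eef_pos: [0.597, 0.3404, 0.0469]
tcp_rot: [-0.07, 0.998, 0.0, 0.001]
force: [0.8, -0.0, 1.2]
opening: 0.0698
gripper_force: 0.0
```

```bash
python3 -c "
from h import *
s,p,d=grab('wrist'); lidoff(s,p,d); circ('wrist','green',s,p,d); circ('wrist','yellow',s,p,d)
go(.597,.3405,-.001,98,s)
"
```

```text
lid tool x [-25.3  28.5] 1.13 y [-25.2  28. ] 0.51 ztop 0.0377 slope [0.004 0.   ] 5168 5042
pos [0.597  0.3404 0.0469] open 0.0698 gf 0.0 F [ 0.8 -0.   1.2] t 57.3
wrist green 460.5 126.6 r 16.6 n 623 zmax 0.0175 px [ 8. 16.]
wrist green 465.4 237.5 r 28.5 n 3116 zmax 0.0175 px [118.  20.]
wrist green 596.1 341.7 r 28.7 n 5725 zmax 0.0116 px [252. 218.]
wrist yellow 449.2 358.4 r 22.4 n 1337 zmax 0.0144 px [312.  10.]
go [ 0.597   0.3405 -0.001 ] shift [0.     0.     0.0479] turn 0.01 | pos [0.597  0.3404 0.0469] yaw 98.01 t 57.3
```

>>> {"name": "send_rows", "arguments": {"series": [[0.07,0.001,0.0005,0.015,0],[0.07,0.001,0.0005,0.035,0],[0.07,0.001,0.0005,0.044,0],[0.07,0.001,0.0005,0.0478,0],[0.07,0.001,0.0005,0.0478,0],[0.06,0.001,0.0005,0.0478,0],[0.056,0.001,0.0005,0.0478,0],[0.0555,0.001,0.0005,0.0478,0],[0.0555,0.001,0.0005,0.0478,0],[0.0555,0.001,0.0005,0.0478,0],[0.0555,0.001,0.0005,0.0478,0]]}}

```text
t: 58.45
eef_pos: [0.5961, 0.3409, -0.0007]
tcp_rot: [-0.07, 0.998, 0.0, 0.001]
force: [-1.9, -1.7, 5.4]
opening: 0.0559
gripper_force: 21.9
```

>>> {"name": "send_rows", "arguments": {"series": [[0.0555,0,0,-0.01,0],[0.0555,0,0,-0.03,0],[0.0555,0.01,0.002,-0.055,0],[0.0555,0.04,0.01,-0.06,0],[0.0555,0.075,0.018,-0.06,0],[0.0555,0.11,0.027,-0.06,0],[0.0555,0.135,0.033,-0.06,0],[0.0555,0.147,0.036,-0.06,0],[0.0555,0.1506,0.0368,-0.06,0],[0.0555,0.1506,0.0368,-0.06,0],[0.0555,0.1506,0.0368,-0.06,0]]}}

```text
t: 59.55
eef_pos: [0.4424, 0.3561, 0.0581]
tcp_rot: [-0.07, 0.998, 0.0, 0.0]
force: [0.0, 0.2, -0.2]
opening: 0.0559
gripper_force: 21.8
```

```bash
python3 -c "
from h import *
s,p,d=grab('wrist'); lidoff(s,p,d); circ('wrist','yellow',s,p,d); circ('wrist','green',s,p,d)
go(.4417,.3565,.006,98,s)
s2,p2,d2=grab('scene')
for k in('yellow',): circ('scene',k,s2,p2,d2)
"
```

```text
lid tool x [-27.   27.8] -0.09 y [-26.   28.1] 0.15 ztop -0.0098 slope [ 0.002 -0.001] 8549 8301
pos [0.4424 0.3561 0.0581] open 0.0559 gf 21.8 F [ 0.   0.2 -0.2] t 59.5
wrist yellow 432.7 356.2 r 21.8 n 954 zmax 0.0154 px [252. 191.]
wrist green 457.6 134.2 r 15.8 n 164 zmax 0.0139 px [  2. 194.]
wrist green 464.4 237.1 r 29.2 n 3813 zmax 0.0179 px [ 91. 221.]
go [0.4417 0.3565 0.006 ] shift [0.0007 0.0005 0.0521] turn -0.02 | pos [0.4424 0.3561 0.0581] yaw 97.98 t 59.5
scene yellow 442.6 351.6 r 25.9 n 123 zmax 0.0169 px [315. 147.]
```

>>> {"name": "send_rows", "arguments": {"series": [[0.0555,0.0003,0.0004,0.015,0],[0.0555,0.0003,0.0004,0.033,0],[0.0555,0.0003,0.0004,0.044,0],[0.0555,0.0003,0.0004,0.05,0],[0.0555,0.0003,0.0004,0.0518,0],[0.0555,0.0003,0.0004,0.0521,0],[0.0555,0.0003,0.0004,0.0521,0]]}}

```text
t: 60.35
eef_pos: [0.4412, 0.3567, 0.0064]
tcp_rot: [-0.07, 0.998, 0.0, 0.0]
force: [-0.2, -0.1, 0.1]
opening: 0.0561
gripper_force: 21.8
```

>>> {"name": "send_rows", "arguments": {"series": [[0.058,0,0,0,0],[0.062,0,0,0,0],[0.07,0,0,0,0],[0.07,0,0,0,0],[0.07,0,0,-0.02,0],[0.07,0,0,-0.05,0],[0.07,0,0,-0.09,0],[0.07,0,0,-0.14,0],[0.07,0,0,-0.15,0],[0.07,0,0,-0.15,0]]}}

```text
t: 61.35
eef_pos: [0.4419, 0.3572, 0.1578]
tcp_rot: [-0.07, 0.998, 0.001, 0.002]
force: [0.1, -1.0, -0.2]
opening: 0.0698
gripper_force: 0.0
```

```bash
python3 -c "
from h import *
s,p,d=grab('wrist'); lidoff(s,p,d); circ('wrist','green',s,p,d)
s2,p2,d2=grab('scene'); save('s2.png',p2,k=1.5); circ('scene','green',s2,p2,d2)
W=world('scene',d2); rim(W,(.5725,-.371),.095,.04); rim(W,(.629,-.248),.05,.036); rim(W,(.479,-.2905),.055,.03)
"
```

```text
lid tool x [-25.   27.8] 0.89 y [-25.7  27. ] -0.2 ztop 0.1426 slope [-0.008  0.002] 2215 2125
pos [0.4419 0.3572 0.1578] open 0.0698 gf 0.0 F [ 0.1 -1.  -0.2] t 61.4
wrist green 454.9 110.8 r 29.2 n 1454 zmax 0.0177 px [ 43. 168.]
wrist green 441.6 358.0 r 28.4 n 2509 zmax 0.0177 px [251. 183.]
wrist green 464.5 236.9 r 29.0 n 2131 zmax 0.0173 px [135. 189.]
scene green 443.3 353.6 r 26.7 n 182 zmax 0.0219 px [316. 145.]
scene green 467.0 233.0 r 27.5 n 195 zmax 0.0206 px [289. 163.]
scene green 460.8 106.9 r 26.9 n 205 zmax 0.0222 px [254. 175.]
scene green 461.9 -3.4 r 25.0 n 218 zmax 0.0243 px [223. 188.]
rim 131 ((572.264892578125, -373.9437255859375), 34.568359375)
rim 91 ((629.1721801757812, -248.33607482910156), 28.51776695251465)
rim 69 ((480.99639892578125, -292.4266662597656), 23.5927791595459)
```

View pics/s2.png

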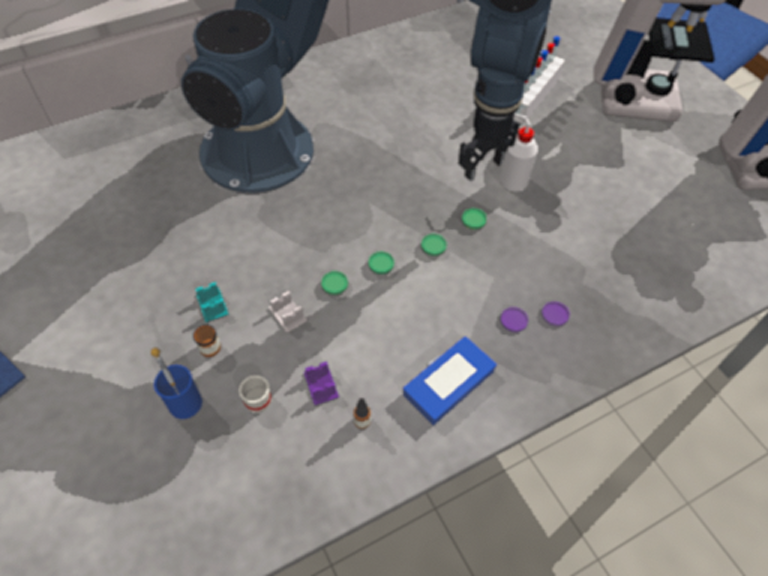

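The image shows all four dishes under green lids at (335,283), (381,262), (434,244) and (474,218). The loop stands in the blue jar at (170,375), and the pots and bystanders are upright and in place. Handing in.

```bash
python3 -c "
from h import *
print(env.sign_off())
"
```

```text
the job is handed in; nothing more can be done
None
```

The job is handed in: the loop was dipped, touched to the agar in all four dishes in the order asked, dipped in alcohol again and left standing in the blue jar, and every dish has a green lid on; in the grip it hung about 3–6° off vertical, not perfectly straight.

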